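Stow the work light in the tote and latch its gate

TASK

Pick up the LED work light by its carry handle and set it down (do not drop it) standing on the floor of the blue tote, clear of the gate and beside the carton already in there. Then push the tote's side gate shut until its sprung latch snaps in behind the strike pin and the gate stays shut. Leave the carton in the tote, and the other carton and the tape dispenser on the bench, where they are.

Things in the scene. Friction and masses are not known exactly. Their poses are not given: they have to be found in the camera images.
- tote: Fixed open-topped blue plastic tote, outside 250 mm (x) by 220 mm (y), walls 95 mm high and 6 mm thick, floor 8 mm thick. Origin: centre of its underside, on the bench. Its -x side is open and is closed by the gate; z up. A steel post with a round upright strike pin (8 mm thick, 75 to 109 mm above the bench) stands at the +y end of the open side, at x -133, y +100 mm; nothing on the tote is higher than 112 mm.
- tote_bay (a point): Point on the top of the tote's floor (8 mm above the bench) in the middle of the free part of the tote, between the gate and the carton already in it; axes as the tote's. The free part measures 145 mm along x and 208 mm along y: the light fits with its long side along the tote's y.
- gate (a joint): Upright hinged gate of the tote, 192 mm wide, 10 mm thick, its upper edge 85 mm above the bench, with a dark latch case 56 mm long and 24 mm thick on its free end, up to 103 mm above the bench. Angle in rad: 0 shut (against its stop), grows as the free end swings outwards (counter-clockwise from above), at most 1.5. It stays where it is left (light friction). It starts open by 0.55 to 1.0.
- gate_hinge (a point): On the gate's vertical hinge line, 10 mm above the bench. Its axes turn with the gate: y runs along the gate from the hinge to the free end, -x is the outward normal of the gate, z up. When shut its axes are parallel to the tote's.
- gate_push (a point): Centre of the steel push plate (40 mm wide, 50 mm high) on the gate's outer face near the free end, on the surface, 170 mm from the hinge, 46 mm above the bench; axes as point gate_hinge (push along +x). Pushing here shuts the gate; the bolt meets the strike pin at a gate angle of about 0.09, and riding over it takes about 6 to 12 N here; let go half-way, the gate springs back a little. Once snapped in, the gate meets a firm stop at 0.
- bolt (a joint): Sprung steel latch bolt that sticks out 12 mm from the free end of the gate, bevelled on its leading side. Value in m: 0 fully out, grows to at most 0.012 as it is pressed into its case. It rides over the strike pin by itself as the gate is pushed (8 mm in) and springs back to 0 when the gate is fully shut, which then cannot swing open.
- light_center (a point): LED work light with a carry handle, standing on the bench on its base: body 130 mm (x) by 60 mm (y, 66 mm at its rubber corners) by 58 mm high, handle above it, 98 mm high over all, white lens on the -y side, 0.4 to 0.8 kg. Point: the middle, 49 mm above its underside; z up.
- light_handle (a point): Middle of the light's black carry-handle bar: bar 110 mm along x, 20 mm wide (y), 16 mm high, its centre 90 mm above the light's underside; free space of 24 mm between bar and body. Grasp it across its width (y). Axes as light_center.
- stock: Carton already in the tote, lying against its back wall, 80 x 170 x 55 mm high, about 0.9 kg. Origin: centre of its underside.
- carton: Other carton on the bench, without handle, 110 x 80 x 55 mm high; to be left alone. Origin: centre of its underside.
- dispenser: Desk tape dispenser on the bench, 120 x 50 mm, 63 mm high; to be left alone. Origin: centre of its underside.
There are look-alikes about, which are no part of the job. What is shaped like the part that bears light_center but green is not meant.

How it is judged:
By the outcome, as a careful person would: the job done as asked, in the order asked, and still so for the second after the job is handed in, with the robot touching nothing.
It also fails if it takes over 54 s, if anything falls off the work surface, if the arm or the gripper's body presses on something with over 40 N, if the wrist force passes 120 N, or if a joint passes its speed limit or range.

ROBOT

A 6-joint arm with a two-finger parallel gripper is mounted at the origin on the work surface. World frame = base frame: x ahead of the robot, y to its left, z up, the work surface at z = 0. Lengths are in m, angles in rad, forces in N, time in s.
With the tool pointing down it reaches from about 0.3 to 0.875 m from the base axis. Payload 6.4 kg.
Tool frame: the origin (TCP) lies on the centre line of the jaws, within the pads' length; the fingertips stand 14 mm ahead of it and the grasp point (between the pads) lies 5 mm behind it; z points along the fingers, y is the direction in which the jaws open and shut (so a half turn about z gives the same grasp; the last joint's range is limited). The gripper opens to 85 mm and grips with 20 to 120 N. Pads are 22 mm wide; open, the fingers measure 114 mm over their backs; the gripper's body (76 mm by 85 mm) begins 54 mm behind the grasp point. The pads swing forward as they close: fully open they stand 13 mm farther back than shut.
Start: joints at [-1.366, 0.181, 1.607, -0, 1.354, -0.206], TCP at [0.23, -0.527, 0.245] pointing down, gripper open.
Joint ranges: [-2.99, 2.99], [-0.89, 2.07], [0.3, 2.58], [-1.14, 4.28], [0, 2.63], [-3.12, 3.12]. Speed limits (rad/s): [2.57, 2.57, 3.01, 3.14, 3.14, 3.14].

INTERFACE

Orientations are given as a unit quaternion [w, x, y, z].
In Python, from bench import * gives the robot as it stands.
- The arm moves only by the tool servo_tool, never from a script. Its argument "plan" is a list that holds one entry, the list of rows, each a list of 5 numbers: the shift along the world's x, y, z in m, then the turn about the world's z in rad, then the gripper command: -1 is shut, 1 is fully open, values between are in proportion. In form: [[[tx, ty, tz, roll, claw], ...]]. A call has 1 to 8 rows; each row shifts and turns the commanded pose from where the row before left it; what a row does not reach is not made up. A row lasts 1/10 s, in which the tool goes at most 50 mm and 8.59 degrees, less where a joint would pass 70% of its speed; a pose out of reach is approached as far as the arm can. A call with a gripper value outside its range is refused whole. The fingers move at their own pace and stop on an object; the grip force is fixed at half the most. Time passes only in rows, so rows that do not move let the fingers close. It gives the time, the measured TCP pose, the force and the opening at its end, in the units of the state.
- get_obs(): the state, without advancing time (a new reading comes with each control period).
- camera(name): name is "side" or "top" or "wrist"; returns a dict with "img" (480x640x3 uint8, blue, green, red), "camera_matrix" (3x3 intrinsics, pixels), "k1" (the pictures are not rectified: a ray, as slopes to the right and down, at radius r is drawn at 1 + k1 r^2 times it, then the intrinsics apply), "rvec" (rotation vector, rad) and "tvec" (3), from world to camera coordinates, as OpenCV has them. Camera axes: x right, y down, z forward; pixel columns grow to the right and rows downward; lengths in m; the calibration is good to about 2 mm. A picture is of the moment at which its call begins. There is no depth.
- hand_in(): hands the job in, once; it reports no verdict.
Trained networks look in a picture, given as the dict that the camera call returned (one of the last four; its "shot" number tells which), for a name from the list of things; names that differ only in an ending like _2 or _b are one class to them, and where a whole thing is asked for, a point or a joint stands for the part that bears it (a point fixed in the world has none). Each returns a list of dicts, best first, with "conf" (0 to 1); they miss things now and then, are a little off and sometimes report something else, mostly with a low value. They report only what shows in the picture. A call takes as long as a camera call. They do not tell look-alikes from the thing itself.
- trace(picture, thing): "mask" (480x640 bool, what is visible of it) and "rect" ([left, top, right, bottom] as shares, 0 to 1, of the picture: columns of its width, rows of its height, round what is visible of it).
- pinpoint(picture, thing): "centre" ([row, column] as shares, 0 to 1, of the picture: columns of its width, rows of its height: a listed point, or the origin of a listed thing).
The state is a dict: "time_s": time; "q": joint angles; "dq": joint speeds; "joint_efforts": joint torques, N m; "eef_pos": TCP position; "eef_rot": TCP orientation; "wrist_force": force on the tool from outside, world axes, zero at the start; "torque": the same for the moment, N m; "opening": opening from 0.0 (shut) to 1.0 (fully open).
Only numpy, scipy, OpenCV 4.12 (cv2) and the standard library are available. Lean on these libraries where they do the work, as an engineer would, in place of code of your own. Each camera call takes 0.05 s, during which the arm holds its last target.

## Working session

There is one attempt and no reset: what is moved stays moved. The work goes in short steps, Python scripts to look and compute and a tool call to move; the robot and the scene stay as the last step left them, time stands still between calls to the robot, and variables do not carry over. Pictures are saved under pics/ and viewed, and the job is handed in when it is done.

Besides the shell and the picture viewer there is one more tool, called after "Call:" as name([rows], argument=value, ...), one row to a line, values as JSON. servo_tool: Moves the arm, as the interface text tells. Its arguments: {"type":"object","properties":{"plan":{"type":"array"}},"required":["plan"]}

```bash
ls; mkdir -p pics
python3 - <<'E'
from bench import *
import cv2
o=get_obs();print(o)
for n in ["side","top","wrist"]:
    c=camera(n);cv2.imwrite(f"pics/{n}0.png",c["img"]);print(n,c["camera_matrix"],c["k1"],c["rvec"],c["tvec"],c["shot"])
E
```

```text
pics
{'time_s': 0.0, 'q': array([-1.36629847e+00,  1.81568506e-01,  1.60802710e+00,  2.09113838e-05,
        1.35378543e+00, -2.06329665e-01]), 'dq': array([ 5.94600836e-04, -9.82337215e-05,  6.39491973e-04,  1.80101930e-04,
       -1.05855411e-03, -5.31815166e-04]), 'joint_efforts': array([ 8.10202237e-04, -4.44867110e+01, -3.51334405e+01, -3.73658859e-04,
        8.96408572e-03,  9.52143921e-06]), 'eef_pos': array([ 0.2295321 , -0.5266176 ,  0.24435946]), 'eef_rot': array([-8.94183999e-04,  9.78976743e-01,  2.03969943e-01,  1.10274341e-05]), 'wrist_force': array([-0.49950272,  0.26976557, -0.4956501 ]), 'torque': array([-0.0049052 , -0.01741254,  0.02420513]), 'opening': 0.9979954800355365}
side [[556.19672736   0.         332.95946969]
 [  0.         556.19672736 242.03063509]
 [  0.           0.           1.        ]] 0.016820688815929914 [ 0.40300995 -2.52919279  1.48837567] [0.45982391 0.1050892  1.04564172] 1
top [[560.35021208   0.         321.60274772]
 [  0.         560.35021208 244.50768498]
 [  0.           0.           1.        ]] -0.12362066725540086 [ 2.19894121 -2.19703842  0.03685909] [0.06542084 0.45722006 1.44344051] 2
wrist [[423.16485002   0.         314.78952156]
 [  0.         423.16485002 235.50990801]
 [  0.           0.           1.        ]] 0.03542990042044107 [-2.42756654  1.58963074  0.22396368] [-0.57424873 -0.03610652  0.37848933] 3
```

View pics/top0.png

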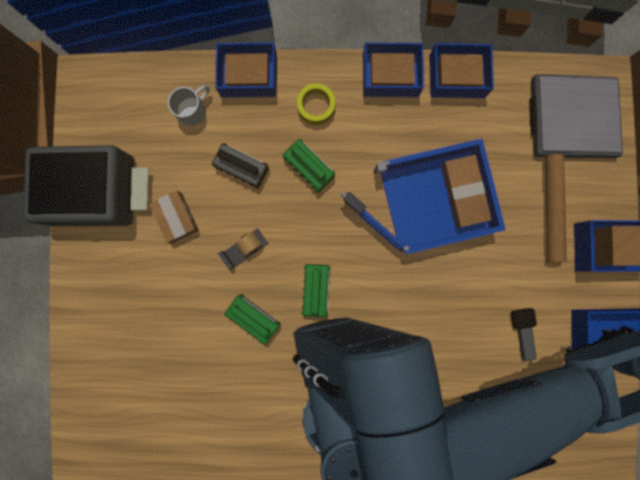

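View pics/side0.png

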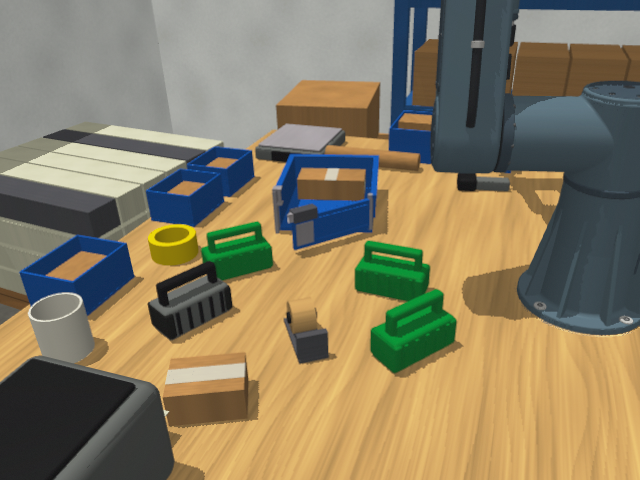

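View pics/wrist0.png

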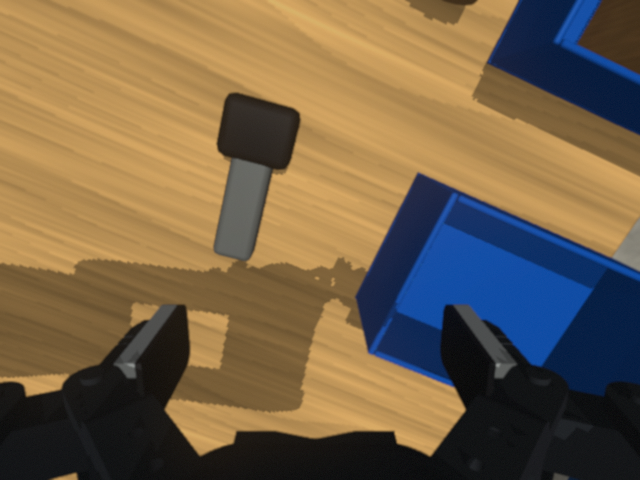

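The top view shows the black light at (240,166), the tote at (440,195), and the gate open from about (405,248) to (350,200). The green look-alikes are not wanted.

```bash
cat > h.py <<'E'
import numpy as np, cv2
from scipy.optimize import least_squares
def ray(c,px):
    K=c["camera_matrix"];k1=c["k1"]
    p=cv2.undistortPoints(np.array([[px]],float),K,np.array([k1,0,0,0,0.]))[0,0]
    R=cv2.Rodrigues(np.array(c["rvec"],float))[0];t=np.array(c["tvec"],float).ravel()
    d=R.T@np.array([p[0],p[1],1]);return -R.T@t,d
def atz(c,px,z):
    o,d=ray(c,px);return (o+d*(z-o[2])/d[2])
def proj(c,P):
    return cv2.projectPoints(np.atleast_2d(np.array(P,float)),np.array(c["rvec"],float),np.array(c["tvec"],float),c["camera_matrix"],np.array([c["k1"],0,0,0,0.]))[0][:,0]
def rc(p): return [p[1]*640-.0,p[0]*480-.0]
E
python3 - <<'E'
from bench import *; from h import *
t=camera("top");s=camera("side")
Z=dict(tote=0,tote_bay=.008,gate_hinge=.01,gate_push=.046,light_center=.049,light_handle=.09,stock=.008,carton=0,dispenser=0)
for n,z in Z.items():
    for nm,c in(("top",t),("side",s)):
        for r in pinpoint(c,n)[:5]:
            px=rc(r["centre"]);print(n,nm,round(r["conf"],2),np.round(px,1),np.round(atz(c,px,z),4))
big=cv2.resize(t["img"][110:290,190:520],None,fx=2.4,fy=2.4,interpolation=cv2.INTER_CUBIC);cv2.imwrite("pics/topz.png",big)
E
```

```text
tote top 0.77 [433. 201.] [ 0.5722 -0.227   0.    ]
tote side 0.74 [331.3 207.9] [ 0.5711 -0.2404  0.    ]
tote side 0.29 [307.9 337.2] [0.4426 0.2614 0.    ]
tote_bay top 0.8 [417.9 202.1] [ 0.5683 -0.1856  0.008 ]
tote_bay side 0.94 [328.  210.7] [ 0.5681 -0.2067  0.008 ]
gate_hinge top 0.86 [399.8 249.8] [ 0.4436 -0.1371  0.01  ]
gate_hinge side 0.67 [368.4 230. ] [ 0.4442 -0.1328  0.01  ]
gate_push top 0.76 [350.4 205.4] [ 0.555  -0.0074  0.046 ]
gate_push side 0.62 [300.9 233.7] [ 0.5599 -0.0082  0.046 ]
gate_push side 0.17 [368.5 231.5] [ 0.4242 -0.0599  0.046 ]
light_center top 0.97 [311.2 288.9] [0.3437 0.0917 0.049 ]
light_center top 0.74 [312.  163.8] [0.6611 0.0902 0.049 ]
light_center top 0.71 [239.5 162.1] [0.666  0.2754 0.049 ]
light_center top 0.69 [418.9 204.8] [ 0.5565 -0.1812  0.049 ]
light_center top 0.64 [242.  247.7] [0.4474 0.267  0.049 ]
light_center side 0.93 [393.5 270.5] [0.3358 0.0838 0.049 ]
light_center side 0.72 [188.2 297.5] [0.6601 0.2781 0.049 ]
light_center side 0.62 [413.8 326.6] [0.2651 0.2415 0.049 ]
light_center side 0.58 [237.8 247.8] [0.6587 0.
[... 225 characters left out ...]
 [0.264  0.2371 0.09  ]
light_handle side 0.72 [393.2 246.6] [0.3419 0.0659 0.09  ]
light_handle side 0.71 [185.8 274.2] [0.665  0.2671 0.09  ]
light_handle side 0.57 [415.1 307.5] [0.2644 0.2461 0.09  ]
light_handle side 0.55 [235.1 231. ] [0.658  0.0959 0.09  ]
stock top 0.56 [461.  196.4] [ 0.5837 -0.2996  0.008 ]
stock side 0.85 [330.4 191. ] [ 0.6017 -0.323   0.008 ]
carton top 0.92 [175.5 219.5] [0.5234 0.452  0.    ]
carton top 0.3 [239.6 166.4] [0.6637 0.2825 0.    ]
carton side 0.59 [209.6 400.3] [0.5294 0.4442 0.    ]
carton side 0.59 [187.  298.1] [0.7063 0.22   0.    ]
dispenser top 0.87 [241.7 245.9] [0.4537 0.275  0.    ]
dispenser side 0.65 [307.4 335. ] [0.4456 0.256  0.    ]
```

View pics/topz.png

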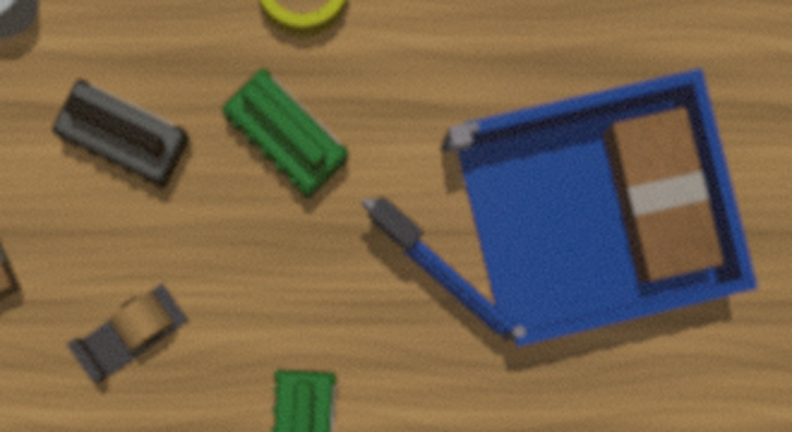

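Run:
```python
from bench import *; from h import *
t=camera("top");s=camera("side")
cv2.imwrite("pics/sidez.png",cv2.resize(s["img"][140:345,140:400],None,fx=2.9,fy=2.9,interpolation=cv2.INTER_CUBIC))
z=lambda x,y:(x/2.4+190,y/2.4+110)
for n,p,h in [("backleft",(703,70),.095),("backright",(755,288),.095),("post",(462,134),.109),("hinge",(519,332),.09),("boltTip",(367,203),.095),("caseEndL",(378,200),.103),("caseR",(422,232),.103)]:
    print(n,np.round(atz(t,z(*p),h),4))
# light by mask
for r in trace(t,"light_center"):
    ys,xs=np.nonzero(r["mask"]);print(r["conf"],xs.mean(),ys.mean(),len(xs), t["img"][r["mask"]].mean(0))
```

```text
backleft [ 0.7167 -0.3364  0.095 ]
backright [ 0.4899 -0.3868  0.095 ]
post [ 0.6451 -0.083   0.109 ]
hinge [ 0.4447 -0.1423  0.09  ]
boltTip [0.5762 0.0131 0.095 ]
caseEndL [0.5783 0.0022 0.103 ]
caseR [ 0.5457 -0.0424  0.103 ]
0.94 240.063082437276 165.33189964157705 1395 [54.18422939 61.68673835 66.5390681 ]
0.65 315.4278033794163 290.09600614439324 1302 [47.99001536 99.01689708 48.80645161]
0.56 308.2559139784946 164.49247311827958 1395 [45.9218638  92.40430108 51.44731183]
```

View pics/sidez.png

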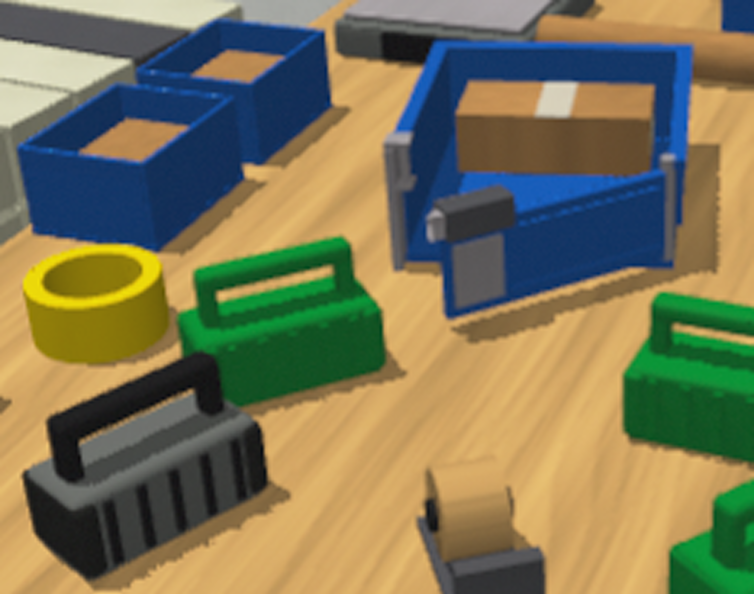

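```bash
cat > fit.py <<'E'
from bench import *; from h import *
t=camera("top");s=camera("side")
z=lambda x,y:(x/2.4+190,y/2.4+110)
w=lambda x,y:(x/2.9+140,y/2.9+140)
ob=[(t,z(703,70),(.125,.11,.095)),(t,z(755,288),(.125,-.11,.095)),(t,z(462,131),(-.133,.1,.109)),
(s,w(437,43),(.125,.11,.095)),(s,w(691,45),(.125,-.11,.095)),(s,w(397,135),(-.133,.1,.11))]
def W(p,L):
    c,s_=np.cos(p[2]),np.sin(p[2]);return np.array([p[0]+c*L[0]-s_*L[1],p[1]+s_*L[0]+c*L[1],L[2]])
def f(p): return np.concatenate([proj(c,W(p,L))[0]-np.array(px) for c,px,L in ob])
r=least_squares(f,[.57,-.23,-1.35],loss="soft_l1");print(r.x,np.round(f(r.x).reshape(-1,2),1))
p=r.x
print("bay",W(p,(-.0335,0,.008)))
for c,n in((t,"top"),(s,"side")):
    im=c["img"].copy()
    im=cv2.resize(im,None,fx=3,fy=3,interpolation=cv2.INTER_CUBIC)
    def pl(Ls,col):
        q=(proj(c,[W(p,L) for L in Ls])*3).astype(int);cv2.polylines(im,[q.reshape(-1,1,2)],True,col,1)
    pl([(-.125,-.11,.095),(.125,-.11,.095),(.125,.11,.095),(-.125,.11,.095)],(0,255,255))
    pl([(-.119,-.104,.008),(.119,-.104,.008),(.119,.104,.008),(-.119,.104,.008)],(255,255,0))
    pl([(-.125,-.11,.0),(.125,-.11,.0),(.125,.11,.0),(-.125,.11,.0)],(0,0,255))
    pl([(-.133,.1,.075),(-.133,.1,.109)],(0,0,255))
    cv2.imwrite(f"pics/fit_{n}.png",im[360:800,1000:1600] if n=="top" else im[430:800,780:1220])
E
python3 fit.py
```

```text
[ 0.57819692 -0.23869607 -1.34965715] [[ 0.1  1.5]
 [-0.9 -3.4]
 [ 1.6  0.7]
 [ 1.2 -0.6]
 [-3.7  0.4]
 [-0.3  1. ]]
bay [ 0.57084899 -0.20601186  0.008     ]
```

View pics/fit_top.png

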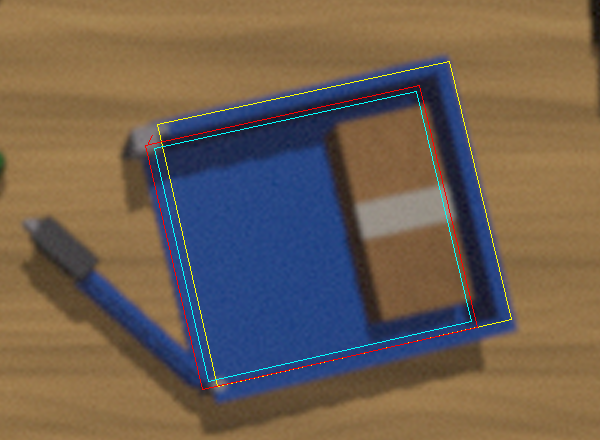

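View pics/fit_side.png

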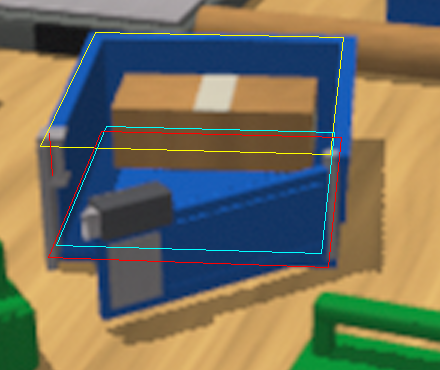

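Run:
```python
from bench import *; from h import *
t=camera("top")
r=[r for r in trace(t,"light_center")]
for q in r:
    m=q["mask"];ys,xs=np.nonzero(m)
    if not(200<xs.mean()<280 and ys.mean()<200):continue
    P=np.array([atz(t,(x,y),.058)[:2] for x,y in zip(xs,ys)])
    u,sv,v=np.linalg.svd(P-P.mean(0),full_matrices=False);print(P.mean(0),v[0],np.degrees(np.arctan2(v[0][1],v[0][0])),sv/np.sqrt(len(P))*3.46)
```

```text
[0.65620597 0.27153621] [0.4512837  0.89238054] 63.17392556236746 [0.13550054 0.06370632]
```

Call:
servo_tool([
  [[0.02, 0.035, 0.01, 0.1, 1], [0.02, 0.035, 0.01, 0.1, 1], [0.02, 0.035, 0.01, 0.1, 1], [0.02, 0.035, 0.01, 0.1, 1], [0.02, 0.035, 0.01, 0.1, 1], [0.02, 0.035, 0.01, 0.1, 1], [0.02, 0.035, 0.01, 0.1, 1], [0.02, 0.035, 0, 0, 1]],
])

```text
time_s: 2.3
eef_pos: [0.3907, -0.2462, 0.3171]
eef_rot: [0.002, 0.849, 0.528, 0.0]
wrist_force: [0.8, -0.1, 0.4]
opening: 1.0
```

Call:
servo_tool([
  [[0.02, 0.035, 0, 0, 1], [0.02, 0.035, 0, 0, 1], [0.02, 0.035, 0, 0, 1], [0.02, 0.035, 0, 0, 1], [0.02, 0.035, 0, 0, 1], [0.02, 0.035, 0, 0, 1], [0.02, 0.035, 0, 0, 1], [0.02, 0.035, 0, 0, 1]],
])

```text
time_s: 3.1
eef_pos: [0.5503, 0.0345, 0.3155]
eef_rot: [0.0, 0.85, 0.527, 0.0]
wrist_force: [0.5, -0.0, -0.4]
opening: 0.997
```

Call:
servo_tool([
  [[0.015, 0.035, 0, 0, 1], [0.015, 0.035, 0, 0, 1], [0.015, 0.035, 0, 0, 1], [0.015, 0.035, 0, 0, 1], [0.015, 0.035, 0, 0, 1], [0.015, 0.035, 0, 0, 1], [0.01, 0.03, 0, 0, 1], [0, 0, 0, 0, 1]],
])

```text
time_s: 3.9
eef_pos: [0.6496, 0.2766, 0.3142]
eef_rot: [-0.001, 0.849, 0.529, -0.0]
wrist_force: [-0.3, 0.1, -0.7]
opening: 1.002
```

Run:
```python
from bench import *; from h import *
print(get_obs()["eef_pos"])
c=camera("wrist");cv2.imwrite("pics/w1.png",c["img"])
t=camera("top");cv2.imwrite("pics/t1.png",t["img"])
for n,z in(("light_center",.049),("light_handle",.09)):
    for r in pinpoint(c,n): px=rc(r["centre"]);print(n,r["conf"],px,atz(c,px,z))
for r in trace(c,"light_handle"):
    ys,xs=np.nonzero(r["mask"]);print(r["conf"],len(xs),r["rect"])
s=camera("side")
for r in pinpoint(s,"light_handle"): px=rc(r["centre"]);print(r["conf"],px,atz(s,px,.09))
```

```text
[0.64961436 0.27659735 0.31415547]
light_center 0.9 [399.232, 340.704] [0.65891497 0.09775214 0.049     ]
light_center 0.72 [321.216, 189.696] [0.65529892 0.27563733 0.049     ]
light_center 0.63 [0.0, 384.192] [0.26225107 0.23784678 0.049     ]
light_handle 0.8 [324.79999999999995, 197.424] [0.65770238 0.27496162 0.09      ]
light_handle 0.68 [411.52, 365.088] [0.6613911  0.09421524 0.09      ]
0.94 4660 [0.0, 0.6302, 0.0933, 0.8187]
0.86 1463 [0.2586, 0.8294, 0.3416, 0.9485]
0.81 9423 [0.5459, 0.5458, 0.7022, 0.8675]
0.79 9533 [0.4537, 0.2406, 0.568, 0.5458]
0.91 [393.28000000000003, 248.11200000000002] [0.34052786 0.07142496 0.09      ]
0.88 [415.424, 307.776] [0.26372606 0.24673958 0.09      ]
0.84 [182.59199999999998, 275.808] [0.66748005 0.27338135 0.09      ]
0.79 [234.30399999999997, 229.2] [0.66318697 0.08924558 0.09      ]
```

View pics/w1.png

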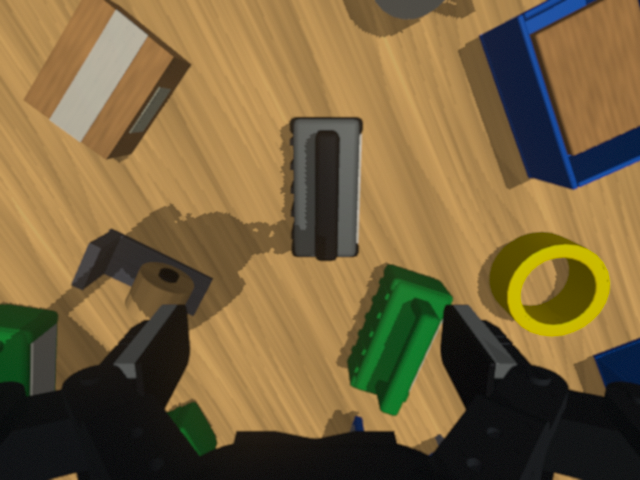

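The wrist view shows the handle bar upright at about column 327, rows 131–259, aligned with the jaws. I need its exact position and its offset.

Run:
```python
from bench import *; from h import *
c=camera("wrist");im=c["img"]
m=[r["mask"] for r in trace(c,"light_handle") if 300<np.nonzero(r["mask"])[1].mean()<350]
a=[];
for y in range(145,256,5):
    row=im[y,300:360].astype(int).sum(1); d=np.nonzero(row<120)[0]+300
    d=d[(d>308)&(d<345)]
    if len(d): a.append((y,d.min(),d.max()))
print(a[::3])
A=np.array(a);k=np.polyfit(A[:,0],(A[:,1]+A[:,2])/2,1);print(k)
p0=atz(c,(np.polyval(k,133),133),.098);p1=atz(c,(np.polyval(k,258),258),.098)
print(p0,p1,(p0+p1)/2,np.linalg.norm(p1-p0),np.degrees(np.arctan2(*(p0-p1)[[1,0]])))
```

```text
[(145, np.int64(312), np.int64(334)), (160, np.int64(312), np.int64(334)), (175, np.int64(312), np.int64(334)), (190, np.int64(312), np.int64(334)), (205, np.int64(312), np.int64(333)), (220, np.int64(312), np.int64(333)), (235, np.int64(312), np.int64(333)), (250, np.int64(313), np.int64(333))]
[-5.59006211e-03  3.23854037e+02]
[0.67999612 0.3180081  0.098     ] [0.63329485 0.2240833  0.098     ] [0.65664549 0.2710457  0.098     ] 0.10489460192878632 63.562525174076704
```

Call:
servo_tool([
  [[0.007, -0.005, -0.04, 0, 0.6], [0, 0, -0.04, 0, 0.4], [0, 0, -0.04, 0, 0.4], [0, 0, -0.04, 0, 0.4], [0, 0, -0.03, 0, 0.4], [0, 0, -0.02, 0, 0.4], [0, 0, 0, 0, 0.4]],
])

```text
time_s: 5.05
eef_pos: [0.6541, 0.2667, 0.1011]
eef_rot: [-0.001, 0.85, 0.527, -0.003]
wrist_force: [0.2, -0.1, 0.7]
opening: 0.703
```

Run:
```python
from bench import *; from h import *
c=camera("wrist");cv2.imwrite("pics/w2.png",c["img"])
```

```text
(no output)
```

View pics/w2.png

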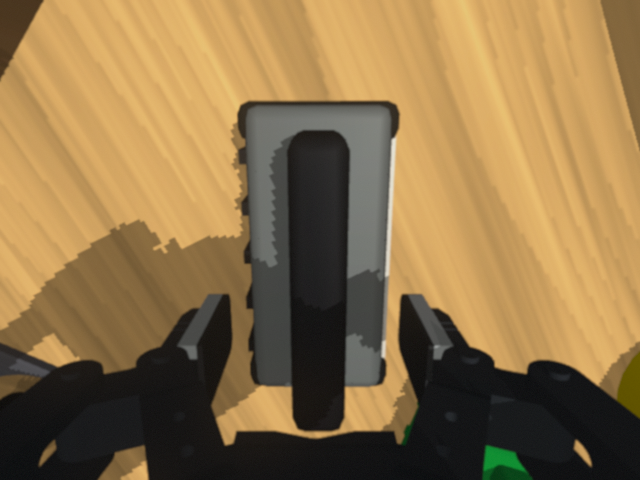

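The bar is centred between the jaws (columns 290–348). I'll check where the TCP falls along it.

Run:
```python
from bench import *; from h import *
c=camera("wrist");p=get_obs()["eef_pos"];print(p)
a=atz(c,(319,133),.098);b=atz(c,(319,428),.098);print(a,b,(a+b)/2,np.linalg.norm(a-b))
print(proj(c,p), atz(c,(319,250),.098))
```

```text
[0.65689489 0.26754821 0.105829  ]
[0.68475169 0.32380336 0.098     ] [0.63692597 0.22669104 0.098     ] [0.66083883 0.2752472  0.098     ] 0.10825018697232165
[[318.74809841 328.94061166]] [0.66803087 0.28983809 0.098     ]
```

Call:
servo_tool([
  [[0.004, 0.007, -0.01, 0, 0.4], [0, 0, -0.008, 0, 0.4], [0, 0, 0, 0, -1], [0, 0, 0, 0, -1], [0, 0, 0, 0, -1], [0, 0, 0, 0, -1], [0, 0, 0, 0, -1], [0, 0, 0, 0, -1]],
])

```text
time_s: 5.95
eef_pos: [0.6604, 0.2751, 0.0877]
eef_rot: [-0.0, 0.85, 0.527, -0.0]
wrist_force: [-3.4, 1.6, 3.3]
opening: 0.224
```

Call:
servo_tool([
  [[0, 0, 0, 0, -1], [0, 0, 0, 0, -1], [0, 0, 0.01, 0, -1], [0, 0, 0.02, 0, -1], [0, 0, 0.02, 0, -1]],
])

```text
time_s: 6.45
eef_pos: [0.6596, 0.2739, 0.1355]
eef_rot: [-0.0, 0.85, 0.527, -0.002]
wrist_force: [-0.4, -0.1, -7.2]
opening: 0.224
```

Call:
servo_tool([
  [[0, 0, 0.03, 0, -1], [0, 0, 0.04, 0, -1], [0, -0.01, 0.04, 0, -1], [-0.005, -0.02, 0.01, -0.05, -1], [-0.007, -0.03, 0, -0.08, -1], [-0.007, -0.035, 0, -0.08, -1], [-0.007, -0.035, 0, -0.08, -1], [-0.007, -0.035, 0, -0.08, -1]],
])

```text
time_s: 7.25
eef_pos: [0.6266, 0.108, 0.2559]
eef_rot: [0.0, 0.933, 0.36, -0.001]
wrist_force: [0.2, 0.0, -7.9]
opening: 0.223
```

Call:
servo_tool([
  [[-0.007, -0.035, 0, -0.08, -1], [-0.007, -0.035, 0, -0.08, -1], [-0.007, -0.035, 0, -0.08, -1], [-0.007, -0.035, 0, -0.08, -1], [-0.007, -0.035, 0, -0.08, -1], [-0.007, -0.035, 0, -0.08, -1], [-0.007, -0.035, 0, -0.035, -1], [-0.007, -0.03, 0, 0, -1]],
])

```text
time_s: 8.05
eef_pos: [0.5705, -0.1673, 0.2562]
eef_rot: [0.0, 0.994, 0.112, -0.001]
wrist_force: [0.3, -0.8, -7.1]
opening: 0.222
```

Call:
servo_tool([
  [[-0.003, -0.03, 0, 0, -1], [0, -0.02, 0, 0, -1], [0, -0.005, 0, 0, -1], [0, 0, 0, 0, -1]],
])

```text
time_s: 8.45
eef_pos: [0.5684, -0.2207, 0.2566]
eef_rot: [-0.0, 0.994, 0.112, -0.0]
wrist_force: [0.3, 1.0, -7.2]
opening: 0.218
```

Run:
```python
from bench import *; from h import *
o=get_obs();print(o["eef_pos"],o["eef_rot"],o["q"])
for n in("wrist","top","side"): cv2.imwrite(f"pics/{n}3.png",camera(n)["img"])
```

```text
[ 0.56843553 -0.22068955  0.25660003] [-4.32715811e-04  9.93710293e-01  1.11980033e-01 -3.73069482e-04] [-5.64842285e-01  2.48732173e-01  1.50284928e+00  2.10463888e-04
  1.39113495e+00  7.81485493e-01]
```

View pics/wrist3.png

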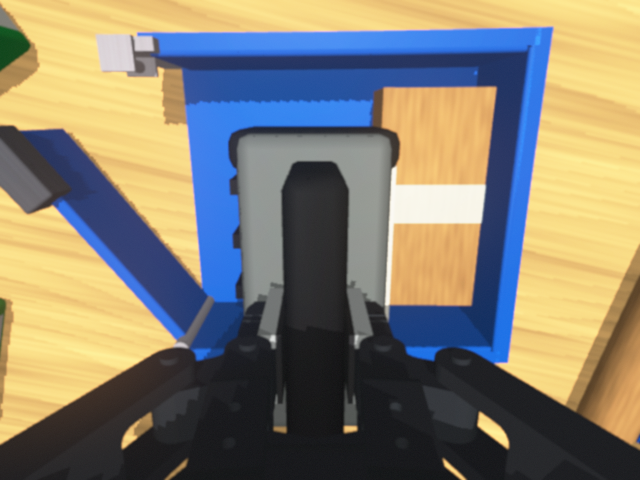

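View pics/side3.png

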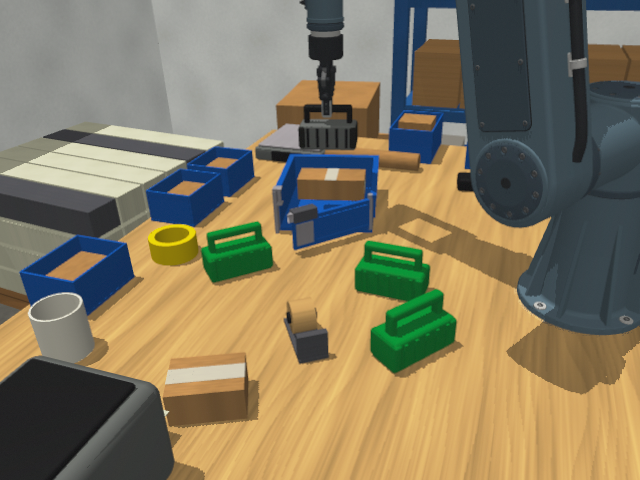

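View pics/top3.png

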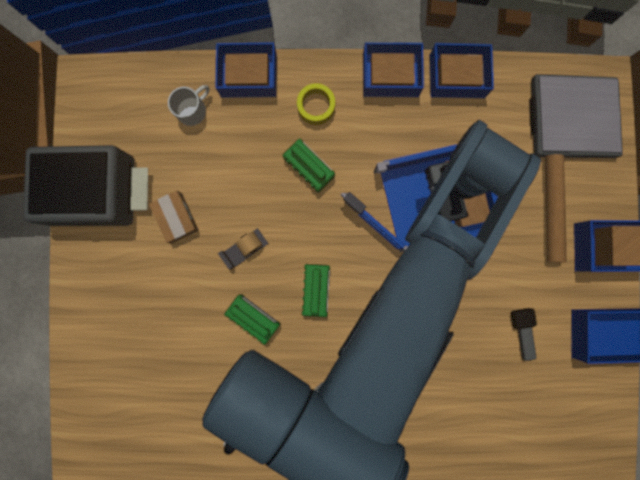

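The wrist view shows the tote clearly: back corners at (552,28) and (507,361), stock top at (496,87) and (474,306). I'll refit the tote from these.

Run:
```python
from bench import *; from h import *
c=camera("wrist")
for n,p,h in [("b+y",(551,29),.095),("b-y",(507,361),.095),("in b+y",(530,51),.095),("in b-y",(496,348),.095),("postblock",(115,52),.112),("pin?",(146,45),.109),("st++",(496,87),.063),("st+-",(474,306),.063),("st-+",(380,87),.063),("floor front a",(188,102),.008),("floor front b",(203,300),.008),("hinge",(183,346),.09),("hinge2",(210,300),.09)]:
    print(n,np.round(atz(c,p,h),4))
cv2.imwrite("pics/w3z.png",cv2.resize(c["img"][0:380,0:260],None,fx=1.55,fy=1.55,interpolation=cv2.INTER_CUBIC))
```

```text
b+y [ 0.717 -0.334  0.095]
b-y [ 0.4907 -0.3891  0.095 ]
in b+y [ 0.7027 -0.3262  0.095 ]
in b-y [ 0.4994 -0.3772  0.095 ]
postblock [ 0.6433 -0.0806  0.112 ]
pin? [ 0.6515 -0.0966  0.109 ]
st++ [ 0.6828 -0.3252  0.063 ]
st+- [ 0.517  -0.3659  0.063 ]
st-+ [ 0.6648 -0.2447  0.063 ]
floor front a [ 0.6213 -0.0966  0.008 ]
floor front b [ 0.4435 -0.1369  0.008 ]
hinge [ 0.4434 -0.1424  0.09  ]
hinge2 [ 0.4865 -0.1565  0.09  ]
```

View pics/w3z.png

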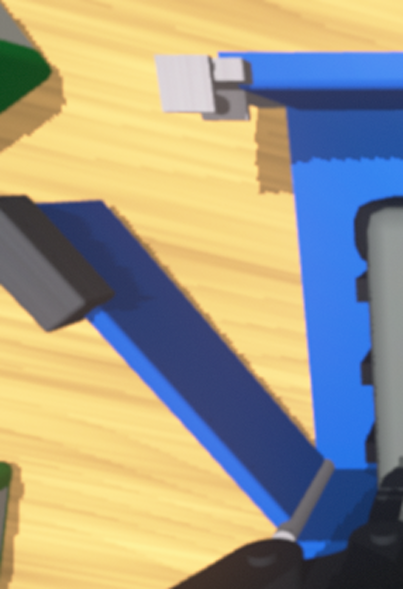

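Call:
servo_tool([
  [[-0.003, 0.02, 0, 0.01, -1], [0, 0, -0.03, 0, -1], [0, 0, -0.04, 0, -1], [0, 0, -0.04, 0, -1], [0, 0, -0.025, 0, -1], [0, 0, -0.01, 0, -1], [0, 0, -0.005, 0, -1], [0, 0, 0, 0, -1]],
])

```text
time_s: 9.45
eef_pos: [0.5664, -0.2, 0.1081]
eef_rot: [0.0, 0.993, 0.118, 0.001]
wrist_force: [0.2, -0.1, -7.9]
opening: 0.22
```

Run:
```python
from bench import *; from h import *
o=get_obs();print(o["eef_pos"],o["eef_rot"],o["wrist_force"])
for n in("wrist","side"): cv2.imwrite(f"pics/{n}4.png",camera(n)["img"])
```

```text
[ 0.56635874 -0.19995209  0.10812107] [3.62675321e-04 9.93014436e-01 1.17991193e-01 5.26703885e-04] [ 0.19485683 -0.1259225  -7.86855394]
```

View pics/wrist4.png

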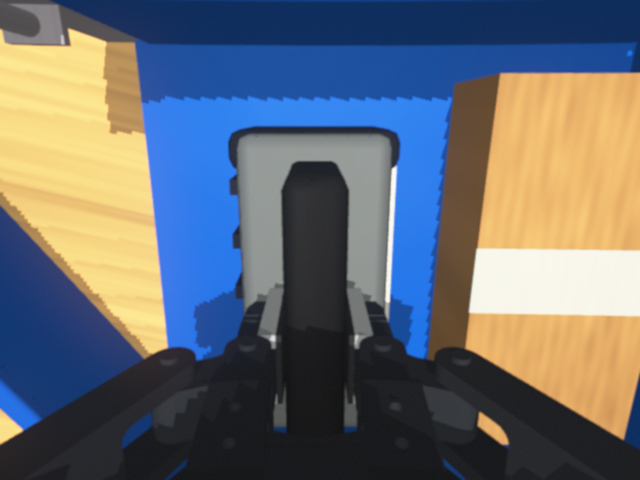

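The light sits mid-bay, clear of the carton and both walls. Now I'll lower it gently onto the floor.

Call:
servo_tool([
  [[0, 0, -0.004, 0, -1], [0, 0, -0.003, 0, -1], [0, 0, -0.002, 0, -1], [0, 0, -0.001, 0, -1], [0, 0, 0, 0, -1]],
])

```text
time_s: 10.05
eef_pos: [0.5655, -0.2001, 0.097]
eef_rot: [-0.0, 0.993, 0.118, -0.0]
wrist_force: [0.4, 0.9, -7.1]
opening: 0.221
```

Call:
servo_tool([
  [[0, 0, -0.001, 0, -1], [0, 0, -0.001, 0, -1], [0, 0, 0, 0, -1]],
])

```text
time_s: 10.35
eef_pos: [0.5658, -0.2002, 0.0957]
eef_rot: [0.0, 0.993, 0.118, 0.0]
wrist_force: [-1.3, 0.7, -4.0]
opening: 0.221
```

Contact has begun: the measured weight fell from 7 N to 4 N.

Call:
servo_tool([
  [[0, 0, -0.001, 0, -1], [0, 0, 0, 0, -1]],
])

```text
time_s: 10.55
eef_pos: [0.5658, -0.2002, 0.0956]
eef_rot: [0.0, 0.993, 0.118, 0.0]
wrist_force: [-4.4, 2.5, 4.6]
opening: 0.222
```

Call:
servo_tool([
  [[0, 0, 0, 0, -0.3], [0, 0, 0, 0, 0], [0, 0, 0, 0, 0.2], [0, 0, 0, 0, 0.2], [0, 0, 0.01, 0, 0.2], [0, 0, 0.03, 0, 0.2], [0, 0, 0.04, 0, 0.2], [0, 0, 0.04, 0, -1]],
])

```text
time_s: 11.35
eef_pos: [0.5653, -0.2, 0.2159]
eef_rot: [-0.0, 0.993, 0.118, -0.0]
wrist_force: [0.5, -0.7, -0.6]
opening: 0.444
```

Run:
```python
from bench import *; from h import *
o=get_obs();print(o["eef_pos"],o["eef_rot"],o["wrist_force"],o["opening"],o["q"])
for n in("wrist","side"):
    c=camera(n);cv2.imwrite(f"pics/{n}5.png",c["img"])
    for k,z in(("gate_push",.046),("gate_hinge",.01)):
        for r in pinpoint(c,k): px=rc(r["centre"]);print(n,k,r["conf"],px,atz(c,px,z))
```

```text
[ 0.56534447 -0.20001472  0.21592599] [-1.84522415e-04  9.93058728e-01  1.17619183e-01 -2.37076718e-04] [ 0.51387957 -0.73194893 -0.55696995] 0.4436071605423476 [-5.37774107e-01  2.61737815e-01  1.57106996e+00  3.55582126e-06
  1.30938571e+00  7.97237126e-01]
wrist gate_push 0.83 [46.016000000000005, 175.00799999999998] [ 0.54852039 -0.01200219  0.046     ]
wrist gate_hinge 0.62 [316.48, 237.21599999999998] [ 0.53860704 -0.20797224  0.01      ]
wrist gate_hinge 0.6 [221.37599999999998, 320.496] [ 0.44599999 -0.14530047  0.01      ]
side gate_push 0.86 [301.376, 233.808] [ 0.55877023 -0.00811507  0.046     ]
side gate_hinge 0.67 [367.68, 230.39999999999998] [ 0.44522623 -0.13051051  0.01      ]
```

View pics/wrist5.png

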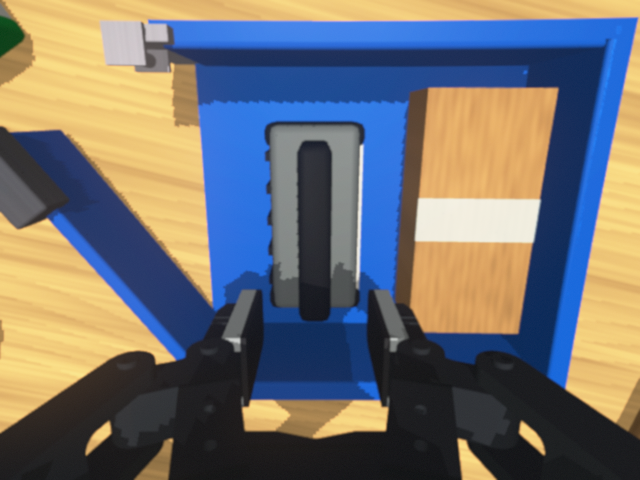

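View pics/side5.png

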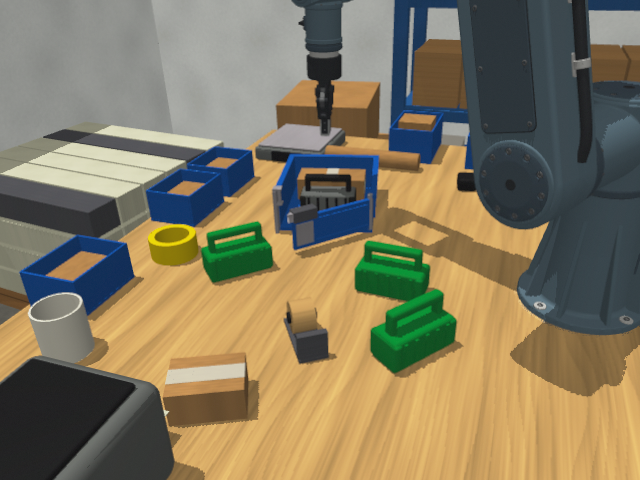

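The light stands upright in the bay. Next I'll plan the gate push, starting with how the camera and hand are arranged.

Run:
```python
from bench import *; from h import *
from scipy.spatial.transform import Rotation as R
o=get_obs();c=camera("wrist")
Rc=cv2.Rodrigues(np.array(c["rvec"],float))[0];cp=-Rc.T@np.array(c["tvec"]).ravel()
q=o["eef_rot"];T=R.from_quat([q[1],q[2],q[3],q[0]]).as_matrix();print("cam in tool",T.T@(cp-o["eef_pos"]),"opt",T.T@Rc[2])
# gate from wrist picture: top edge of gate z .085 & case top z .103
for p,h in [((50,208),.085),((180,358),.085),((66,203),.103),((22,227),.103),((0,128),.103),((12,128),.103)]: print(p,atz(c,p,h))
print(o["opening"])
t=camera("top")
for k,z in(("gate_push",.046),("gate_hinge",.01)):
    for r in pinpoint(t,k): print(k,r["conf"],atz(t,rc(r["centre"]),z))
```

```text
cam in tool [ 0.0691206   0.00019346 -0.12853949] opt [-2.74430678e-01 -1.13968478e-05  9.61606886e-01]
(50, 208) [ 0.53983802 -0.03916259  0.085     ]
(180, 358) [ 0.45443226 -0.13158906  0.085     ]
(66, 203) [ 0.55136711 -0.0577387   0.103     ]
(22, 227) [ 0.53131533 -0.0348186   0.103     ]
(0, 128) [ 0.58460143 -0.02118305  0.103     ]
(12, 128) [ 0.58613601 -0.02724298  0.103     ]
-0.0017276421756482292
gate_push 0.76 [ 0.56040267 -0.00606392  0.046     ]
gate_hinge 0.79 [ 0.44095174 -0.14210265  0.01      ]
```

Call:
servo_tool([
  [[0, 0, 0.03, 0.14, -1], [-0.005, 0.02, 0, 0.14, -1], [-0.005, 0.02, 0, 0.14, -1], [-0.005, 0.02, 0, 0.14, -1], [-0.005, 0.02, 0, 0.14, -1], [-0.005, 0.02, 0, 0.14, -1], [-0.005, 0.02, 0, 0.14, -1], [-0.005, 0.02, 0, 0.14, -1]],
])

```text
time_s: 12.65
eef_pos: [0.53, -0.0593, 0.2435]
eef_rot: [-0.001, 0.777, 0.629, -0.0]
wrist_force: [0.9, -0.1, 0.6]
opening: -0.002
```

Call:
servo_tool([
  [[-0.005, 0.02, 0, 0.14, -1], [-0.005, 0.02, 0, 0.14, -1], [-0.005, 0.02, 0, 0.14, -1], [-0.005, 0.01, 0, 0.14, -1], [-0.005, 0.01, 0, 0.14, -1], [-0.005, 0, 0, 0.14, -1], [0, 0, 0, 0.14, -1], [0, 0, 0, 0.05, -1]],
])

```text
time_s: 13.45
eef_pos: [0.5002, 0.0201, 0.2436]
eef_rot: [-0.001, 0.367, 0.93, -0.0]
wrist_force: [-0.0, 0.4, -0.5]
opening: -0.001
```

Run:
```python
from bench import *; from h import *
o=get_obs();print(o["eef_pos"],o["eef_rot"],o["opening"],np.degrees(2*np.arctan2(o["eef_rot"][2],o["eef_rot"][1])))
c=camera("wrist");cv2.imwrite("pics/wrist6.png",c["img"])
for k,z in(("gate_push",.046),("gate_hinge",.01)):
    for r in pinpoint(c,k): print(k,r["conf"],rc(r["centre"]),atz(c,rc(r["centre"]),z))
```

```text
[0.50017958 0.02008567 0.24361   ] [-6.44698558e-04  3.66673363e-01  9.30349513e-01 -1.15313887e-04] -0.001132139671097583 136.97878901418517
gate_push 0.97 [332.99199999999996, 277.10400000000004] [ 0.55310664 -0.00953458  0.046     ]
gate_hinge 0.92 [143.168, 272.4] [ 0.44355008 -0.14080178  0.01      ]
```

View pics/wrist6.png

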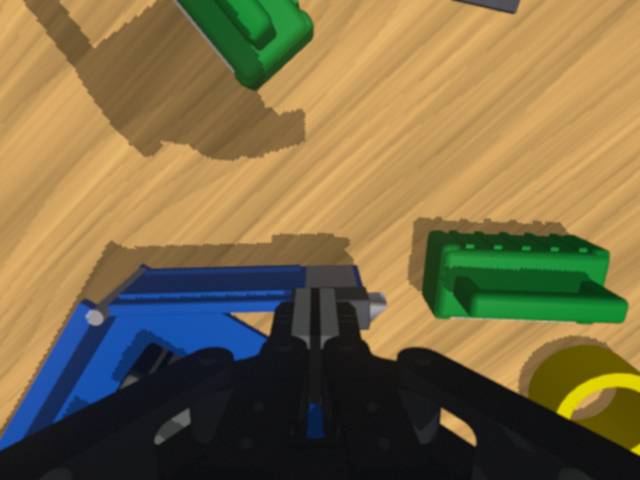

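The wrist view shows the gate parallel to the jaw axis. The hand is about 59 mm outside the plate at r≈156 mm. I'll descend there.

Call:
servo_tool([
  [[0, 0, -0.04, 0, -1], [0, 0, -0.04, 0, -1], [0, 0, -0.04, 0, -1], [0, 0, -0.04, 0, -1], [0, 0, -0.018, 0, -1], [0, 0, 0, 0, -1]],
])

```text
time_s: 14.2
eef_pos: [0.4978, 0.0203, 0.063]
eef_rot: [-0.004, 0.37, 0.929, -0.001]
wrist_force: [0.2, 0.4, 0.3]
opening: 0.0
```

Run:
```python
from bench import *; from h import *
o=get_obs();print(o["eef_pos"],o["wrist_force"])
c=camera("wrist");cv2.imwrite("pics/wrist7.png",c["img"])
c=camera("side");cv2.imwrite("pics/side7.png",cv2.resize(c["img"][120:320,180:440],None,fx=3,fy=3))
```

```text
[0.49780043 0.02029169 0.06299385] [0.1798299  0.38441361 0.25598168]
```

View pics/side7.png

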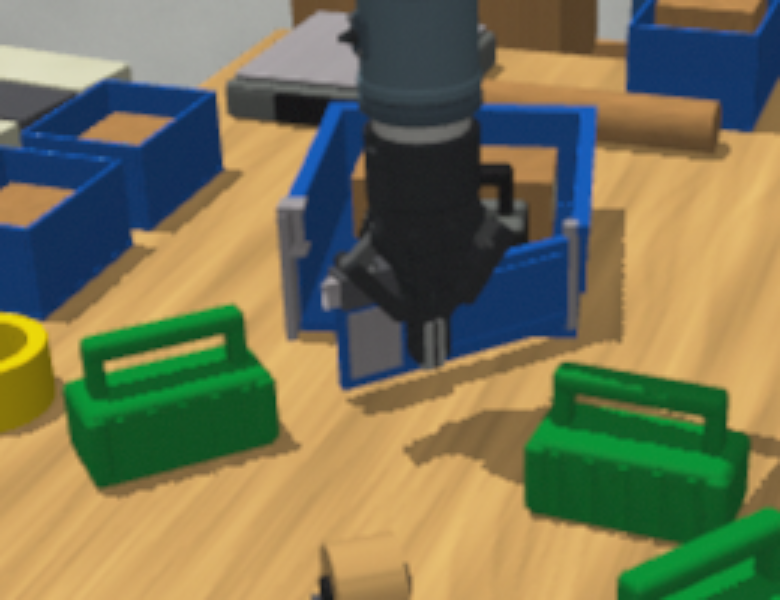

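View pics/wrist7.png

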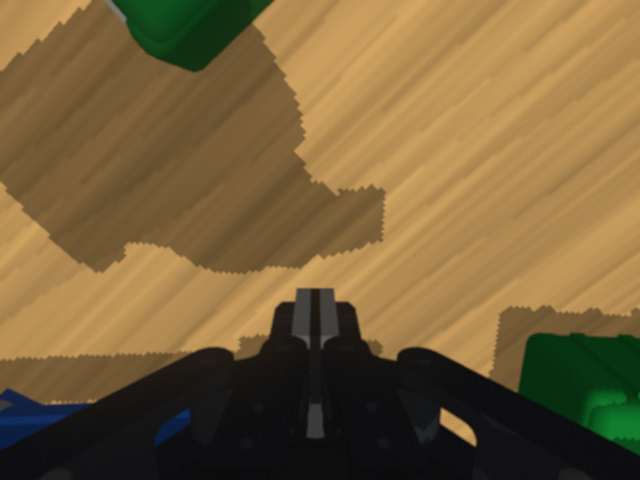

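Run:
```python
import numpy as np
H=np.array([.4437,-.141])
for d in(.05,.023):
  for f in(47,43,39,35,31,27,23,19,16,13.6,12):
    a=np.radians(f);u=np.array([np.cos(a),np.sin(a)]);n=np.array([-u[1],u[0]])
    print(d,f,np.round(H+.15*u+d*n,4))
```

```text
0.05 47 [0.5094 0.0028]
0.05 43 [ 0.5193 -0.0021]
0.05 39 [ 0.5288 -0.0077]
0.05 35 [ 0.5379 -0.014 ]
0.05 31 [ 0.5465 -0.0209]
0.05 27 [ 0.5547 -0.0284]
0.05 23 [ 0.5622 -0.0364]
0.05 19 [ 0.5692 -0.0449]
0.05 16 [ 0.5741 -0.0516]
0.05 13.6 [ 0.5777 -0.0571]
0.05 12 [ 0.58   -0.0609]
0.023 47 [ 0.5292 -0.0156]
0.023 43 [ 0.5377 -0.0219]
0.023 39 [ 0.5458 -0.0287]
0.023 35 [ 0.5534 -0.0361]
0.023 31 [ 0.5604 -0.044 ]
0.023 27 [ 0.5669 -0.0524]
0.023 23 [ 0.5728 -0.0612]
0.023 19 [ 0.578  -0.0704]
0.023 16 [ 0.5815 -0.0775]
0.023 13.6 [ 0.5841 -0.0834]
0.023 12 [ 0.5856 -0.0873]
```

Call:
servo_tool([
  [[0.01, -0.012, 0.016, 0, -1], [0.01, -0.012, 0, 0, -1], [0.01, -0.012, 0, 0, -1], [0.009, -0.006, 0, -0.07, -1], [0.008, -0.007, 0, -0.07, -1], [0.008, -0.007, 0, -0.07, -1], [0.007, -0.008, 0, -0.07, -1], [0.006, -0.008, 0, -0.07, -1]],
])

```text
time_s: 15.1
eef_pos: [0.5696, -0.0532, 0.0823]
eef_rot: [0.0, 0.527, 0.85, 0.0]
wrist_force: [-0.5, 1.2, -0.1]
opening: 0.0
```

Run:
```python
from bench import *; from h import *
o=get_obs();print(o["eef_pos"],o["wrist_force"])
c=camera("wrist");cv2.imwrite("pics/wrist8.png",c["img"])
c=camera("side");cv2.imwrite("pics/side8.png",cv2.resize(c["img"][120:320,180:440],None,fx=3,fy=3))
```

```text
[ 0.56958986 -0.05319023  0.08231762] [-0.47688778  1.18679599 -0.07579884]
```

View pics/side8.png

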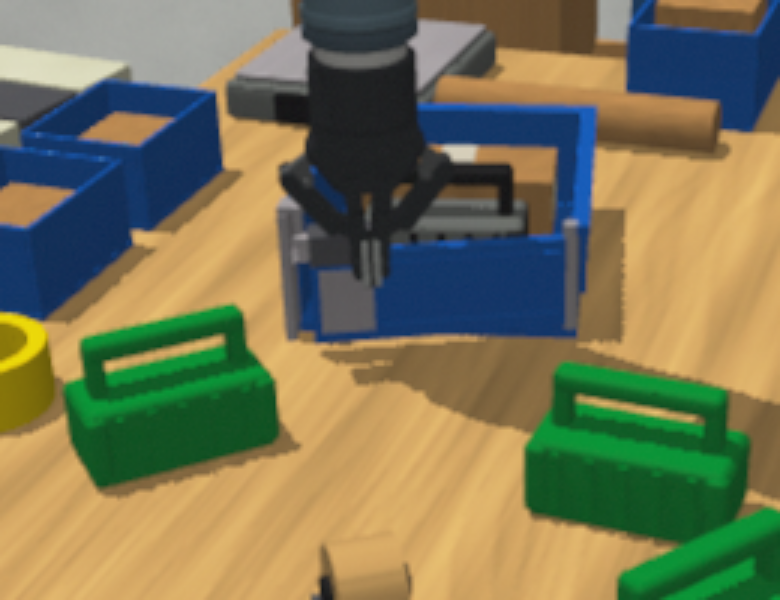

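The gate is swinging with the fingers on its case, and the knuckles clear the post. I'll continue, slowing near the latch.

Call:
servo_tool([
  [[0.006, -0.009, 0, -0.07, -1], [0.005, -0.009, 0, -0.07, -1], [0.004, -0.007, 0, -0.05, -1], [0.002, -0.005, 0, -0.03, -1], [0.001, -0.003, 0, 0, -1], [0, 0, 0, 0, -1]],
])

```text
time_s: 15.8
eef_pos: [0.5827, -0.0756, 0.082]
eef_rot: [-0.009, 0.614, 0.789, 0.003]
wrist_force: [-13.5, 35.5, 21.4]
opening: 0.003
```

Run:
```python
from bench import *; from h import *
o=get_obs();print(o["eef_pos"],o["wrist_force"],o["torque"])
c=camera("wrist");cv2.imwrite("pics/wrist9.png",c["img"])
c=camera("side");cv2.imwrite("pics/side9.png",cv2.resize(c["img"][120:280,220:400],None,fx=4.4,fy=3.7*1.19))
```

```text
[ 0.58274812 -0.07564007  0.08196931] [-13.5352619   35.49308947  21.40568596] [5.09162458 1.9096889  0.0789334 ]
```

View pics/side9.png

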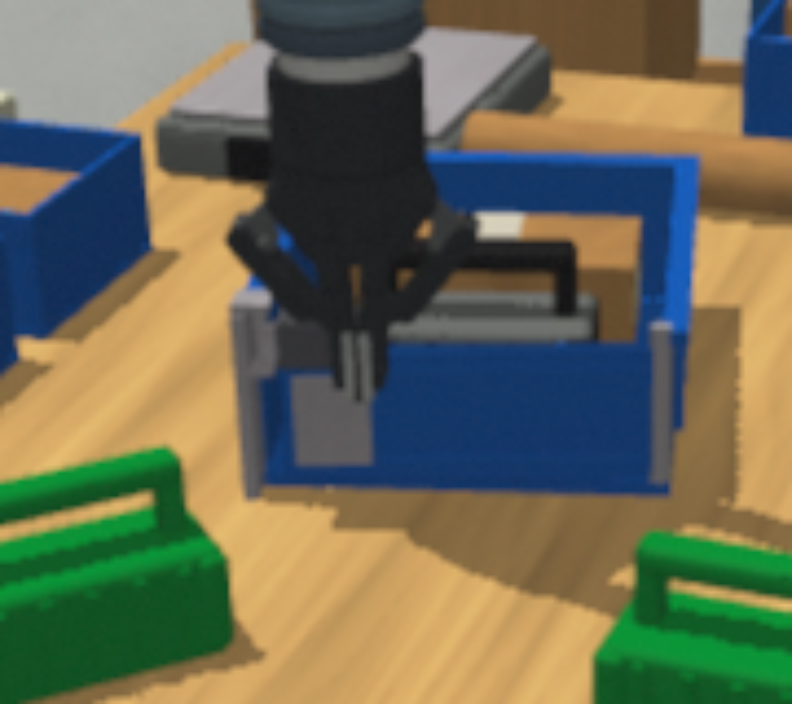

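View pics/wrist9.png

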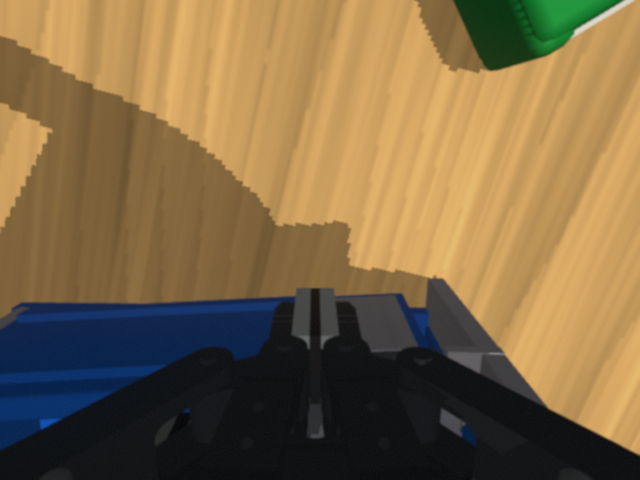

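Call:
servo_tool([
  [[-0.002, 0.008, 0, 0, -1], [-0.002, 0.008, 0, 0, -1], [-0.005, 0.02, 0, 0, -1], [-0.007, 0.03, 0, 0, -1], [-0.005, 0.02, 0.04, 0, -1], [0, 0, 0.05, 0, -1], [0, 0, 0.05, 0, -1], [0, 0, 0, 0, -1]],
])

```text
time_s: 16.7
eef_pos: [0.5703, -0.0002, 0.2309]
eef_rot: [0.007, 0.615, 0.789, 0.003]
wrist_force: [1.1, 0.7, 0.7]
opening: -0.002
```

Run:
```python
from bench import *; from h import *
o=get_obs();print(o["eef_pos"],o["wrist_force"])
c=camera("wrist");cv2.imwrite("pics/wrist10.png",c["img"])
for k,z in(("gate_push",.046),("gate_hinge",.01),("tote",0)):
    for r in pinpoint(c,k): print(k,r["conf"],rc(r["centre"]),atz(c,rc(r["centre"]),z))
c=camera("side");cv2.imwrite("pics/side10.png",cv2.resize(c["img"][140:280,240:400],None,fx=4.4,fy=4.4,interpolation=cv2.INTER_CUBIC))
for k,z in(("gate_push",.046),("gate_hinge",.01)):
    for r in pinpoint(c,k): print(k,r["conf"],rc(r["centre"]),atz(c,rc(r["centre"]),z))
c=camera("top");cv2.imwrite("pics/top10.png",cv2.resize(c["img"][110:280,330:530],None,fx=3.5,fy=3.5,interpolation=cv2.INTER_CUBIC))
```

```text
[ 5.70290103e-01 -1.63423942e-04  2.30905099e-01] [1.10943425 0.74635122 0.71851616]
gate_push 0.72 [329.08799999999997, 312.0] [ 0.60462125 -0.08047762  0.046     ]
gate_hinge 0.83 [135.87199999999999, 315.312] [ 0.44299425 -0.14135348  0.01      ]
gate_push 0.97 [296.0, 217.20000000000002] [ 0.59994162 -0.07930978  0.046     ]
gate_hinge 0.55 [369.408, 227.712] [ 0.44499131 -0.14456997  0.01      ]
gate_hinge 0.26 [305.216, 337.392] [0.44188584 0.27486639 0.01      ]
```

View pics/side10.png

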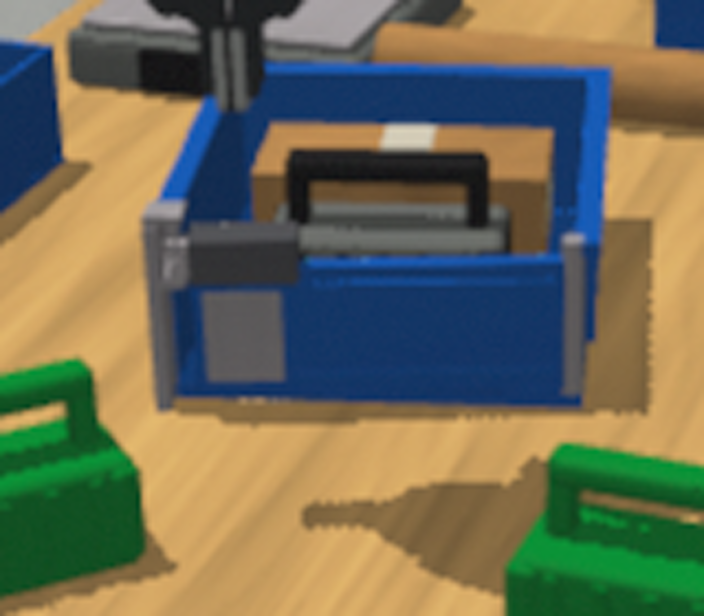

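View pics/wrist10.png

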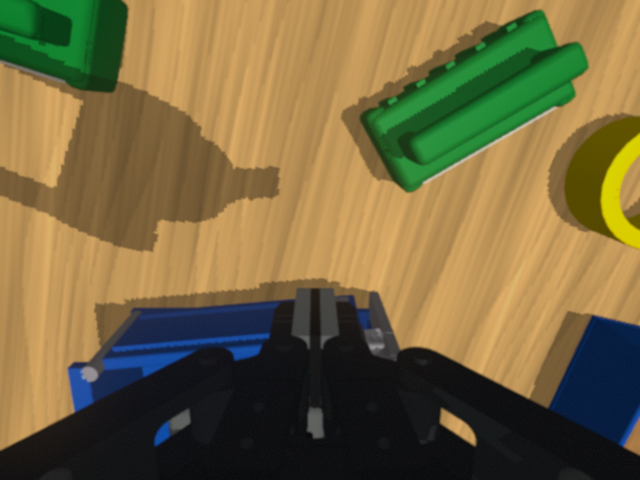

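View pics/top10.png

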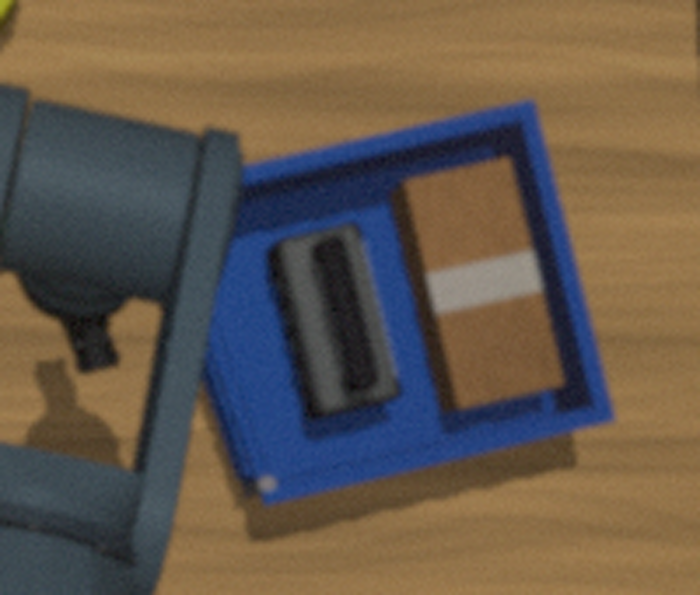

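The net readings put the gate at about 0.08 rad, so it may not be latched yet. I'll get a clear view from above the tote.

Call:
servo_tool([
  [[0.003, -0.015, 0.02, 0, -1], [0.006, -0.025, 0, 0, -1], [0.006, -0.025, 0, 0, -1], [0.006, -0.025, 0, 0, -1], [0.006, -0.025, 0, 0, -1], [0.003, -0.015, 0, 0, -1], [0, 0, 0, 0, -1]],
])

```text
time_s: 17.8
eef_pos: [0.5955, -0.1309, 0.2414]
eef_rot: [-0.001, 0.616, 0.787, -0.0]
wrist_force: [0.4, 0.3, 0.0]
opening: -0.004
```

Run:
```python
from bench import *; from h import *
o=get_obs();print(o["eef_pos"],o["wrist_force"])
c=camera("wrist");cv2.imwrite("pics/wrist11.png",c["img"])
for k,z in(("gate_push",.046),("gate_hinge",.01),("bolt",.09)):
    for r in pinpoint(c,k): print(k,r["conf"],rc(r["centre"]),atz(c,rc(r["centre"]),z))
```

```text
[ 0.59551533 -0.1308529   0.24135374] [0.44937088 0.30534524 0.00552176]
gate_hinge 0.98 [136.32, 169.2] [ 0.44321518 -0.1430675   0.01      ]Traceback (most recent call last):
  File "<stdin>", line 5, in <module>
ValueError: it knows: carton, dispenser, gate_hinge, gate_push, light_center, light_handle, stock, tote, tote_bay
```

View pics/wrist11.png

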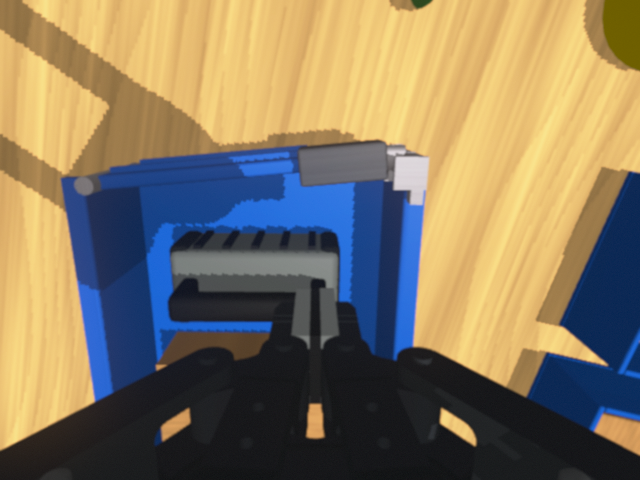

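Run:
```python
from bench import *; from h import *
c=camera("wrist");im=c["img"]
P=lambda p,h:atz(c,p,h)
def ang(a,b):d=b-a;return np.degrees(np.arctan2(d[1],d[0]))
a,b=P((299,151),.103),P((385,142),.103);print("case outer",a,b,ang(a,b))
a,b=P((305,187),.103),P((386,178),.103);print("case inner",a,b,ang(a,b))
h=P((84,185),.09);print("hinge",h,P((397,150),.095),"pinblock",P((410,172),.112))
a,b=P((70,182),.095),P((424,162),.095);print("tote front corners",a,b,ang(a,b))
cv2.imwrite("pics/w11z.png",cv2.resize(im[120:220,280:450],None,fx=4.6,fy=4.6,interpolation=cv2.INTER_CUBIC))
s=camera("side");cv2.imwrite("pics/s11z.png",cv2.resize(s["img"][170:245,255:345],None,fx=7.5,fy=7.5,interpolation=cv2.INTER_CUBIC))
```

```text
case outer [ 0.57363267 -0.0842815   0.103     ] [ 0.62382882 -0.06613084  0.103     ] 19.879719881815035
case inner [ 0.58256977 -0.1052158   0.103     ] [ 0.63085895 -0.08724412  0.103     ] 20.41364832004341
hinge [ 0.44125175 -0.14183189  0.09      ] [ 0.63406752 -0.06922052  0.095     ] pinblock [ 0.64213825 -0.07935349  0.112     ]
tote front corners [ 0.4349176  -0.14062283  0.095     ] [ 0.6531171  -0.07230016  0.095     ] 17.386390149707175
```

View pics/w11z.png

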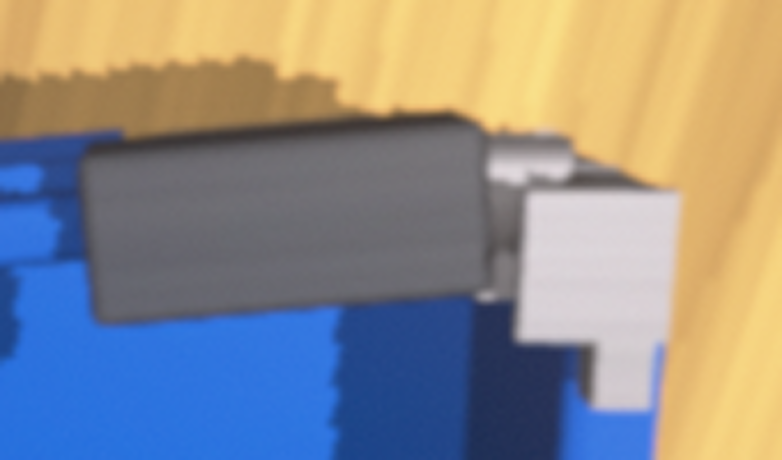

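View pics/s11z.png

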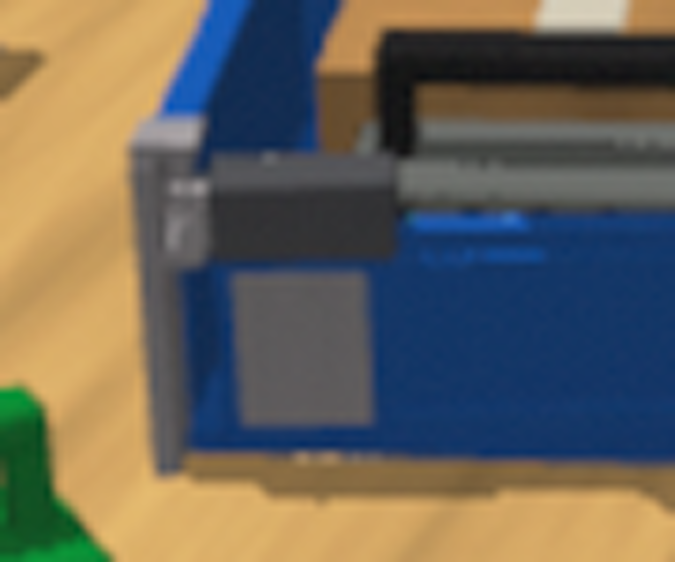

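The bolt (396,150) is still outside the pin, so the gate rests at about 0.11 rad and is not latched. The 38 N, with a large upward part, suggests the sloped finger linkage met the pin bracket. I'll push again higher up, with only the fingertips on the latch case.

Call:
servo_tool([
  [[-0.008, 0.03, 0, 0, -1], [-0.008, 0.03, 0, 0, -1], [-0.008, 0.03, 0, 0, -1], [-0.006, 0.02, 0, 0, -1], [0, 0, -0.05, 0, -1], [0, 0, -0.05, 0, -1], [0, 0, -0.04, 0, -1], [0, 0, 0, 0, -1]],
])

```text
time_s: 18.85
eef_pos: [0.5606, -0.017, 0.0965]
eef_rot: [-0.005, 0.615, 0.789, -0.002]
wrist_force: [-0.4, 0.4, -0.3]
opening: 0.001
```

Call:
servo_tool([
  [[0.005, -0.012, 0.004, 0, -1], [0.005, -0.012, 0, 0, -1], [0.005, -0.012, 0, 0, -1], [0.004, -0.01, 0, 0, -1], [0.002, -0.006, 0, 0, -1], [0, 0, 0, 0, -1]],
])

```text
time_s: 19.45
eef_pos: [0.5874, -0.0704, 0.1077]
eef_rot: [-0.001, 0.616, 0.788, 0.002]
wrist_force: [0.2, 7.3, 6.0]
opening: -0.002
```

Run:
```python
from bench import *; from h import *
o=get_obs();print(o["eef_pos"],o["wrist_force"],o["torque"],o["q"])
c=camera("side");cv2.imwrite("pics/s12z.png",cv2.resize(c["img"][120:260,235:385],None,fx=5,fy=4.2*1.19,interpolation=cv2.INTER_CUBIC))
c=camera("wrist");cv2.imwrite("pics/w12.png",c["img"]);print(get_obs()["eef_pos"])
```

```text
[ 0.58743858 -0.07035912  0.10772266] [0.21297874 7.27503295 6.04888507] [1.31167136 0.05637275 0.07657628] [-0.32159984  0.37218126  1.66799514  0.00415034  1.10132715 -0.56718857]
[ 0.58730135 -0.0703289   0.10747167]
```

View pics/s12z.png

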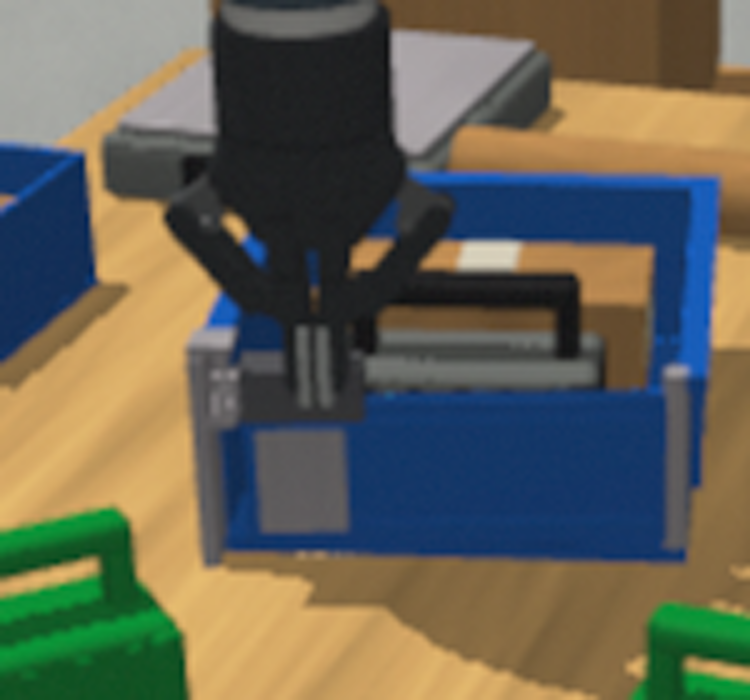

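View pics/w12.png

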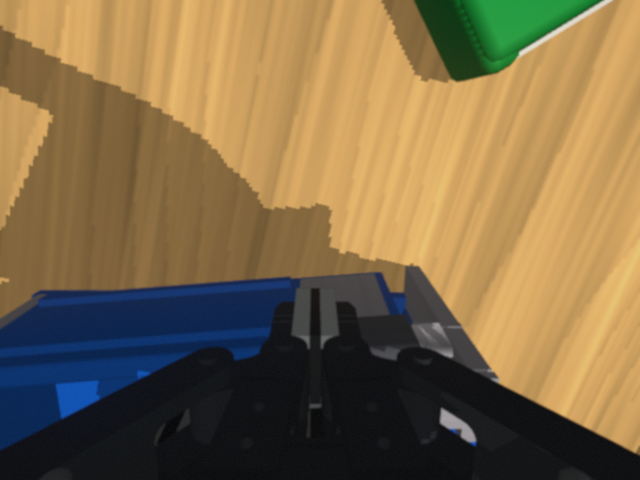

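Fingertips are centred on the case with 7 N applied. I'll push on in small steps.

Call:
servo_tool([
  [[0.001, -0.003, 0.004, 0, -1], [0.001, -0.003, 0, 0, -1], [0, 0, 0, 0, -1]],
])

```text
time_s: 19.85
eef_pos: [0.5862, -0.0717, 0.109]
eef_rot: [-0.006, 0.615, 0.788, 0.002]
wrist_force: [-4.4, 20.6, 3.0]
opening: -0.003
```

Run:
```python
from bench import *; from h import *
c=camera("wrist");cv2.imwrite("pics/w13z.png",cv2.resize(c["img"][240:400,270:520],None,fx=3.2,fy=3.2,interpolation=cv2.INTER_CUBIC))
s=camera("side");cv2.imwrite("pics/s13z.png",cv2.resize(s["img"][170:245,255:345],None,fx=7.5,fy=7.5,interpolation=cv2.INTER_CUBIC))
o=get_obs();print(o["eef_pos"],o["wrist_force"],o["torque"])
a,b=atz(c,(38,294),.085),atz(c,(290,280),.085);d=b-a;print(a,b,np.degrees(np.arctan2(d[1],d[0])))
```

```text
[ 0.58617891 -0.07172449  0.10903162] [-4.90433021 21.01579802  2.69068958] [3.40446562 0.78764539 0.08483964]
[ 0.48148793 -0.09513644  0.085     ] [ 0.57423626 -0.06613995  0.085     ] 17.36113671983083
```

View pics/w13z.png

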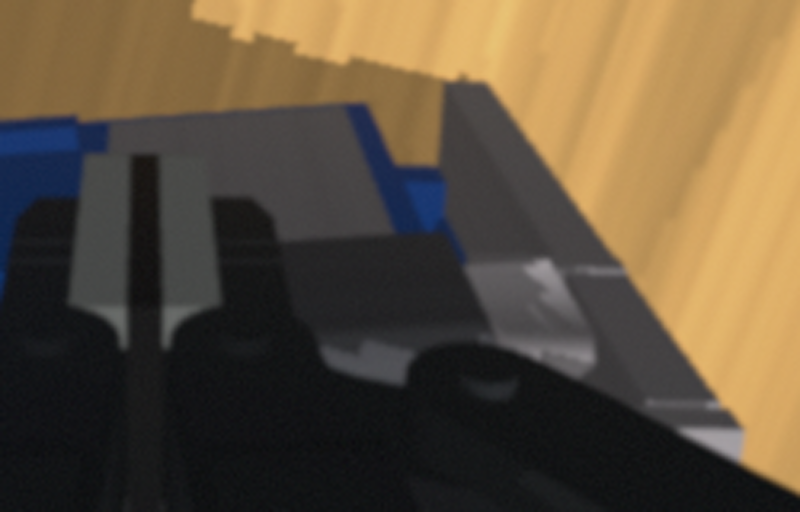

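View pics/s13z.png

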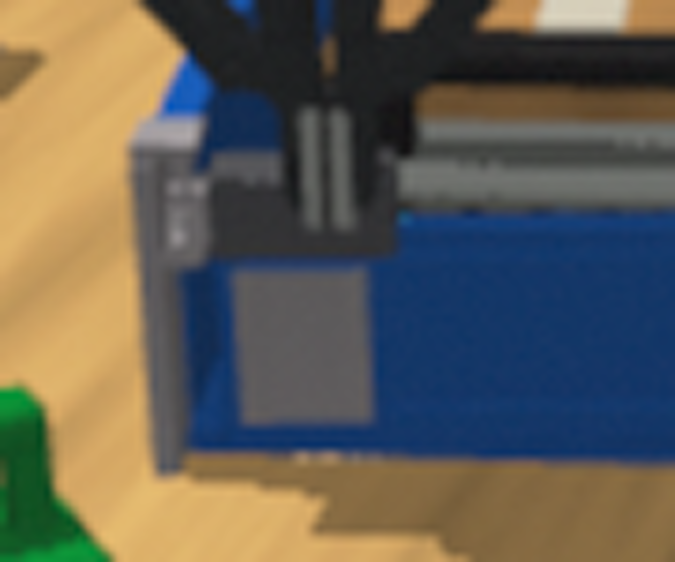

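Call:
servo_tool([
  [[0, 0, 0, 0, -1], [0, 0, 0, 0, -1], [0, 0, 0, 0, -1], [0, 0, 0, 0, -1]],
])

```text
time_s: 20.35
eef_pos: [0.5862, -0.0717, 0.109]
eef_rot: [-0.005, 0.615, 0.788, 0.002]
wrist_force: [-3.9, 20.6, 2.5]
opening: -0.003
```

Force is static at 21 N and the gate isn't moving. I'll back off and push the plain gate face nearer the hinge, clear of the case.

Call:
servo_tool([
  [[-0.004, 0.015, 0, 0, -1], [-0.004, 0.015, 0, 0, -1], [-0.02, -0.007, 0, 0, -1], [-0.02, -0.007, 0, 0, -1], [-0.02, -0.007, 0, 0, -1], [0, 0, -0.015, 0, -1], [0, 0, -0.01, 0, -1], [0, 0, 0, 0, -1]],
])

```text
time_s: 21.15
eef_pos: [0.5198, -0.0679, 0.0842]
eef_rot: [-0.001, 0.615, 0.788, -0.0]
wrist_force: [1.1, -0.7, 0.3]
opening: -0.004
```

Run:
```python
from bench import *; from h import *
c=camera("wrist");cv2.imwrite("pics/w14.png",c["img"])
s=camera("side");cv2.imwrite("pics/s14z.png",cv2.resize(s["img"][130:265,235:395],None,fx=4.9,fy=4.4,interpolation=cv2.INTER_CUBIC))
```

```text
(no output)
```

View pics/w14.png

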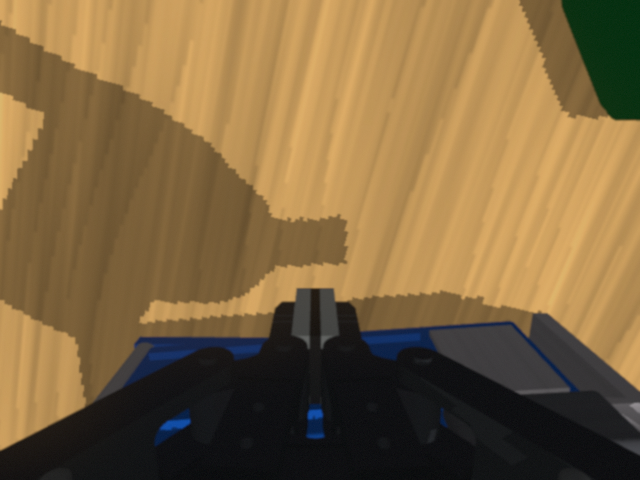

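View pics/s14z.png

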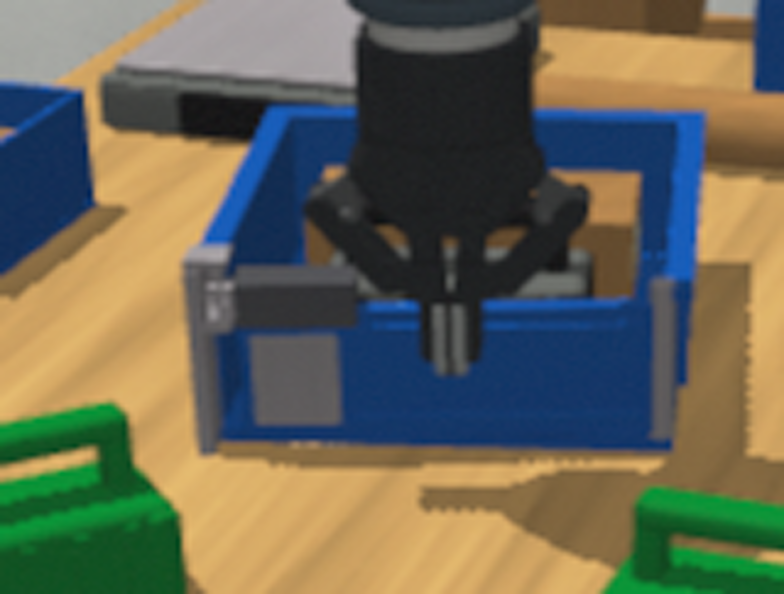

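Call:
servo_tool([
  [[0.004, -0.01, 0, 0, -1], [0.003, -0.01, 0, 0, -1], [0.002, -0.008, 0, 0, -1], [0.001, -0.004, 0, 0, -1], [0.001, -0.003, 0, 0, -1], [0, 0, 0, 0, -1]],
])

```text
time_s: 21.85
eef_pos: [0.5306, -0.0973, 0.0857]
eef_rot: [-0.005, 0.616, 0.788, 0.004]
wrist_force: [-5.0, 28.6, 16.7]
opening: 0.001
```

Still blocked, 29 N here. I need a close look at the latch before pushing harder.

Call:
servo_tool([
  [[-0.005, 0.02, 0, 0, -1], [0, 0, 0.05, 0, -1], [0, 0, 0.05, 0, -1], [0.03, -0.01, 0, 0, -1], [0.04, -0.02, 0, 0, -1], [0.04, -0.02, 0, 0, -1], [0, 0, -0.02, 0, -1], [0, 0, 0, 0, -1]],
])

```text
time_s: 22.65
eef_pos: [0.6356, -0.1339, 0.1621]
eef_rot: [-0.002, 0.616, 0.788, -0.001]
wrist_force: [0.0, 0.2, -1.1]
opening: 0.004
```

Run:
```python
from bench import *; from h import *
o=get_obs();print(o["eef_pos"])
c=camera("wrist");cv2.imwrite("pics/w15.png",c["img"])
s=camera("side");cv2.imwrite("pics/s15z.png",cv2.resize(s["img"][170:245,255:345],None,fx=7.5,fy=7.5,interpolation=cv2.INTER_CUBIC))
```

```text
[ 0.63561233 -0.13392706  0.16208326]
```

View pics/w15.png

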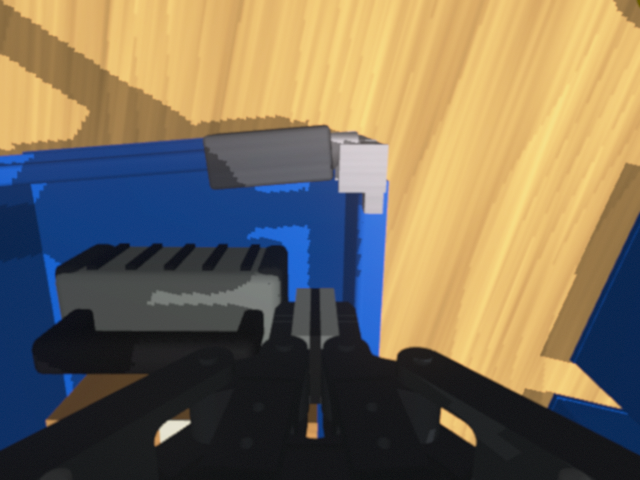

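Run:
```python
from bench import *; from h import *
c=camera("wrist");im=c["img"]
cv2.imwrite("pics/w15z.png",cv2.resize(im[110:220,190:400],None,fx=3.8,fy=3.8,interpolation=cv2.INTER_CUBIC))
P=lambda p,h:atz(c,p,h)
def ang(a,b):d=b-a;return np.degrees(np.arctan2(d[1],d[0]))
a,b=P((207,138),.103),P((328,127),.103);print("outer",a,b,ang(a,b))
a,b=P((213,188),.103),P((331,178),.103);print("inner",a,b,ang(a,b))
a,b=P((208,188),.103),P((364,168),.112)
print("cap",P((340,145),.112),P((387,145),.112),P((340,192),.112),P((387,192),.112))
```

```text
outer [ 0.57493166 -0.0869787   0.103     ] [ 0.62502465 -0.06957634  0.103     ] 19.157283478690204
inner [ 0.58132929 -0.10802466  0.103     ] [ 0.63188978 -0.09067314  0.103     ] 18.941377550996094
cap [ 0.6314166  -0.07523253  0.112     ] [ 0.65048741 -0.07049993  0.112     ] [ 0.63655634 -0.09441455  0.112     ] [ 0.65622918 -0.0895117   0.112     ]
```

View pics/w15z.png

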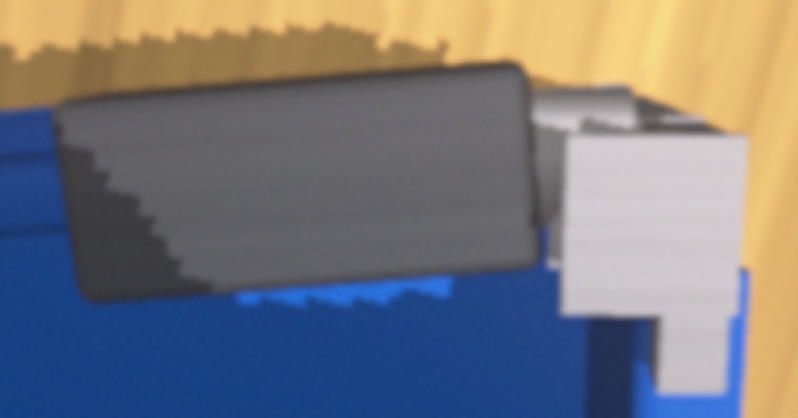

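View pics/s15z.png

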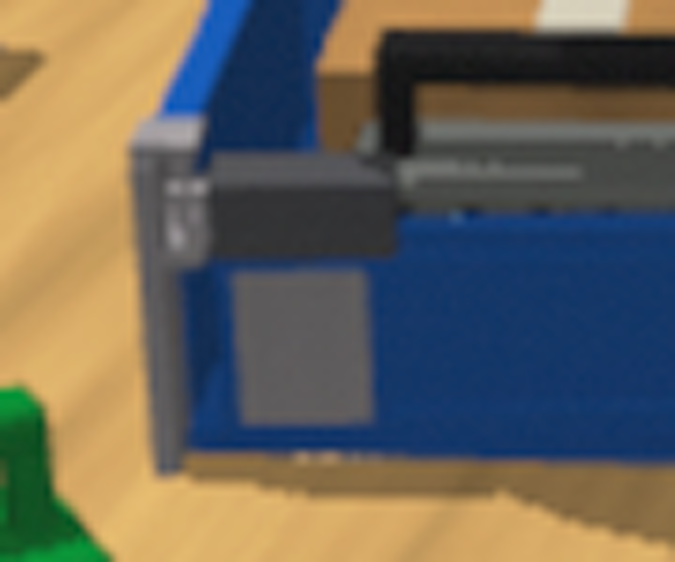

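```bash
cat > gate.py <<'E'
from bench import *; from h import *
from scipy.spatial.transform import Rotation as R
c=camera("wrist");o=get_obs();q=o["eef_rot"];T=R.from_quat([q[1],q[2],q[3],q[0]]).as_matrix()
Rc=cv2.Rodrigues(np.array(c["rvec"],float))[0];cp=-Rc.T@np.array(c["tvec"]).ravel()
Rt=Rc@T; ct=T.T@(cp-o["eef_pos"])
def cam(pos,q):
    T=R.from_quat([q[1],q[2],q[3],q[0]]).as_matrix();Rn=Rt@T.T;C=np.array(pos)+T@ct
    d=dict(c);d["rvec"]=cv2.Rodrigues(Rn)[0];d["tvec"]=-Rn@C;return d
E
python3 - <<'E'
from gate import *
S={9:("wrist9",[.5827,-.0756,.082],[-.009,.614,.789,.003]),12:("w12",[.5874,-.0704,.1077],[-.001,.616,.788,.002]),14:("w14",[.5198,-.0679,.0842],[-.001,.615,.788,0])}
for k,(f,p,q) in S.items():
    im=cv2.imread(f"pics/{f}.png")
    g=cv2.resize(im[250:480],None,fx=1.25,fy=1.25);cv2.imwrite(f"pics/g{k}.png",g)
    C=cam(p,q)
    E={9:((30,304),(285,297)),12:((42,293),(290,279)),14:((140,341),(270,338))}[k]
    a,b=[atz(C,e,.085) for e in E];d=b-a
    H=np.array([.4425,-.142]);u=np.array([.972,.235])
    print(k,a[:2],b[:2],np.degrees(np.arctan2(d[1],d[0])))
E
```

```text
9 [ 0.49123597 -0.0874618 ] [ 0.56932784 -0.06528944] 15.850658816694988
12 [ 0.48529789 -0.09159193] [ 0.57512101 -0.06372385] 17.23676748203276
14 [ 0.46316836 -0.08551294] [ 0.50497005 -0.07407544] 15.30235660350005
```

View pics/g9.png

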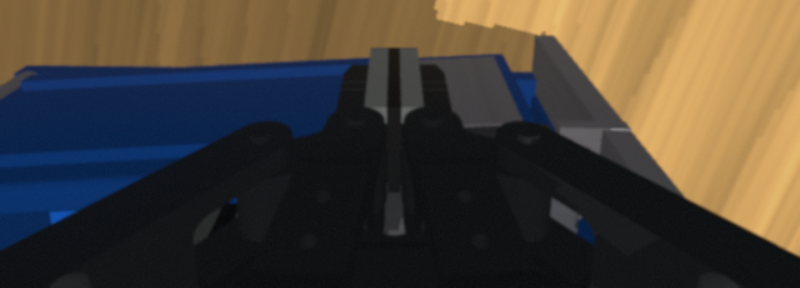

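View pics/g14.png

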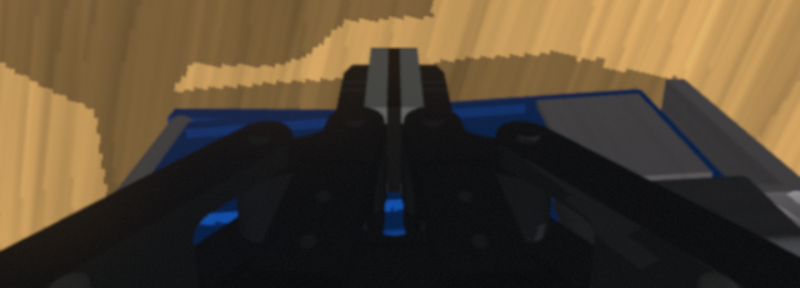

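Run:
```python
from gate import *
S={9:((400,294),[.5827,-.0756,.082],[-.009,.614,.789,.003]),12:((382,273),[.5874,-.0704,.1077],[-.001,.616,.788,.002]),13:((384,272.8),[.5862,-.0717,.109],[-.006,.615,.788,.002]),14:((512,323.6),[.5198,-.0679,.0842],[-.001,.615,.788,0])}
for k,(e,p,q) in S.items():
    C=cam(p,q);a=atz(C,e,.01)[:2];d=a-np.array([.4425,-.142]);print(k,a,np.linalg.norm(d),np.degrees(np.arctan2(d[1],d[0])))
```

```text
9 [ 0.62783938 -0.08187098] 0.19484913937406562 17.97444121937173
12 [ 0.62800005 -0.07755821] 0.19637467214066065 19.15697055441017
13 [ 0.62734497 -0.07809466] 0.19558005045261656 19.071494728897843
14 [ 0.6278644 -0.0779744] 0.19611026565545206 19.05511513259456
```

At rest the gate sits at the bolt's first contact with the pin. At 38 N it gave only about 1°, and at 21 N not at all. I'll push again on the case, nearer the plate's radius, raising the force in steps and holding.

Call:
servo_tool([
  [[-0.017, 0.03, 0.005, 0, -1], [-0.017, 0.03, 0, 0, -1], [-0.017, 0.03, 0, 0, -1], [0, 0, -0.03, 0, -1], [0, 0, -0.025, 0, -1], [0, 0, 0, 0, -1]],
])

```text
time_s: 23.5
eef_pos: [0.5831, -0.042, 0.113]
eef_rot: [-0.002, 0.615, 0.788, -0.001]
wrist_force: [0.3, 0.5, -1.0]
opening: 0.002
```

Call:
servo_tool([
  [[0.004, -0.012, 0, 0, -1], [0.003, -0.01, 0, 0, -1], [0.001, -0.004, 0, 0, -1], [0.001, -0.004, 0, 0, -1], [0, 0, 0, 0, -1]],
])

```text
time_s: 24.0
eef_pos: [0.5957, -0.074, 0.1169]
eef_rot: [0.001, 0.616, 0.788, 0.001]
wrist_force: [-1.4, 1.2, 5.5]
opening: 0.002
```

The tips are riding on the case's top edge (z is high and Fz is up). I'll back off, go 16 mm lower and retry.

Call:
servo_tool([
  [[0, 0, 0.01, 0, -1], [-0.004, 0.014, 0, 0, -1], [-0.005, 0.016, 0, 0, -1], [0, 0, -0.02, 0, -1], [0, 0, -0.007, 0, -1], [0, 0, 0, 0, -1]],
])

```text
time_s: 24.6
eef_pos: [0.584, -0.0418, 0.0967]
eef_rot: [-0.002, 0.615, 0.789, -0.001]
wrist_force: [0.2, 0.3, -0.4]
opening: -0.001
```

Run:
```python
from bench import *; from h import *
s=camera("side");cv2.imwrite("pics/s16z.png",cv2.resize(s["img"][130:250,235:365],None,fx=5.5,fy=5,interpolation=cv2.INTER_CUBIC));print(get_obs()["eef_pos"])
```

```text
[ 0.58486489 -0.04232022  0.09764004]
```

View pics/s16z.png

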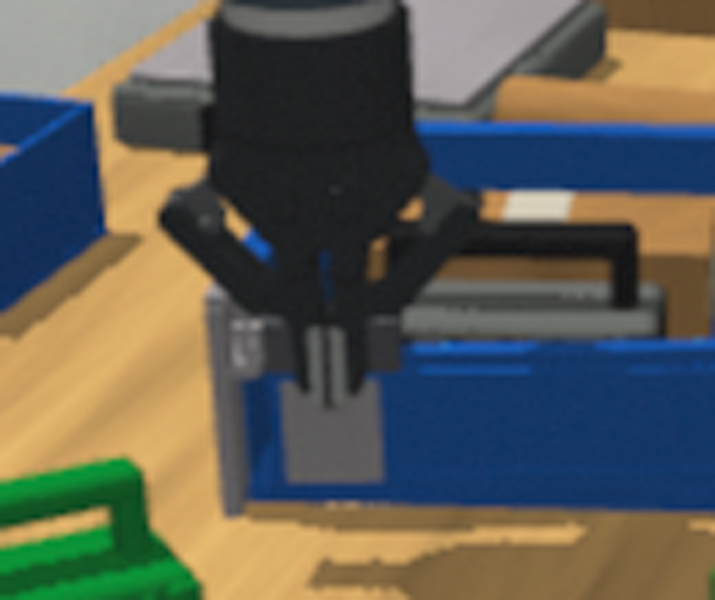

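Call:
servo_tool([
  [[0.003, -0.01, 0, 0, -1], [0.003, -0.01, 0, 0, -1], [0.002, -0.006, 0, 0, -1], [0.001, -0.003, 0, 0, -1], [0, 0, 0, 0, -1]],
])

```text
time_s: 25.15
eef_pos: [0.5941, -0.0689, 0.0991]
eef_rot: [-0.003, 0.616, 0.788, 0.002]
wrist_force: [-4.4, 17.3, 10.9]
opening: -0.001
```

Call:
servo_tool([
  [[0.001, -0.003, 0.003, 0, -1], [0, 0, 0, 0, -1], [0, -0.001, 0, 0, -1], [0, 0, 0, 0, -1]],
])

```text
time_s: 25.55
eef_pos: [0.594, -0.0695, 0.0994]
eef_rot: [-0.005, 0.615, 0.788, 0.003]
wrist_force: [1.4, 26.5, -3.2]
opening: -0.003
```

Call:
servo_tool([
  [[0.001, -0.003, 0, 0, -1], [0, 0, 0, 0, -1], [0, 0, 0, 0, -1]],
])

```text
time_s: 25.85
eef_pos: [0.5945, -0.0707, 0.0994]
eef_rot: [-0.007, 0.615, 0.788, 0.004]
wrist_force: [-0.8, 33.3, 0.9]
opening: 0.004
```

Run:
```python
from bench import *; from h import *
s=camera("side");cv2.imwrite("pics/s17z.png",cv2.resize(s["img"][130:250,235:365],None,fx=5.5,fy=5,interpolation=cv2.INTER_CUBIC));o=get_obs();print(o["eef_pos"],o["wrist_force"],o["torque"])
c=camera("wrist");cv2.imwrite("pics/w17.png",c["img"]);
for p in [(.642,-.080,.112),(.632,-.0755,.112),(.634,-.069,.09)]: print(proj(c,p))
```

```text
[ 0.59445516 -0.07069969  0.09937847] [-0.04478463 32.96734263  1.52785843] [5.21095122 0.22375466 0.17259693]
[[454.34887156 407.65383938]]
[[428.50256365 388.61240585]]
[[423.46752617 337.29893576]]
```

View pics/s17z.png

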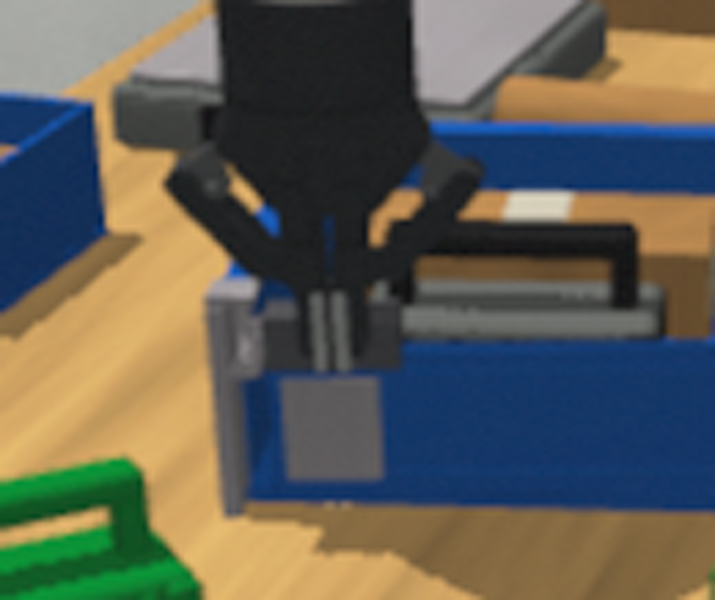

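View pics/w17.png

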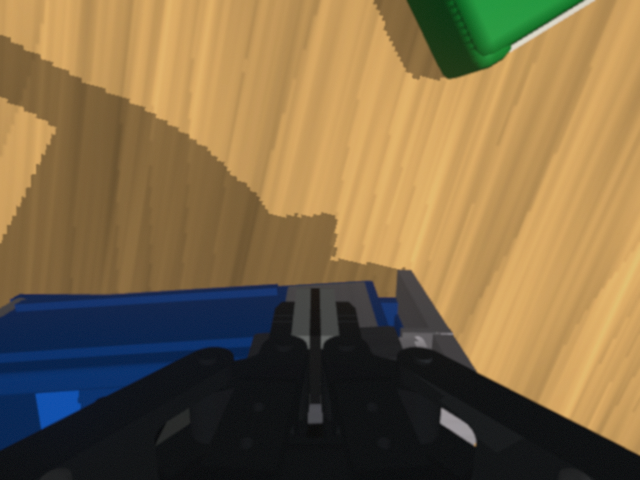

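Run:
```python
from bench import *; from h import *
c=camera("wrist")
im=c["img"];cv2.imwrite("pics/w17z.png",cv2.resize(im[260:400,260:480],None,fx=3.5,fy=3.5,interpolation=cv2.INTER_CUBIC))
for e in[(367,282),(366,281)]:
    a=atz(c,e,.01)[:2];d=a-np.array([.4425,-.142]);print(a,np.linalg.norm(d),np.degrees(np.arctan2(d[1],d[0])))
```

```text
[ 0.62610615 -0.08125013] 0.19339535889980108 18.307858621719173
[ 0.62541123 -0.0808194 ] 0.19287193898083665 18.49418584313296
```

View pics/w17z.png

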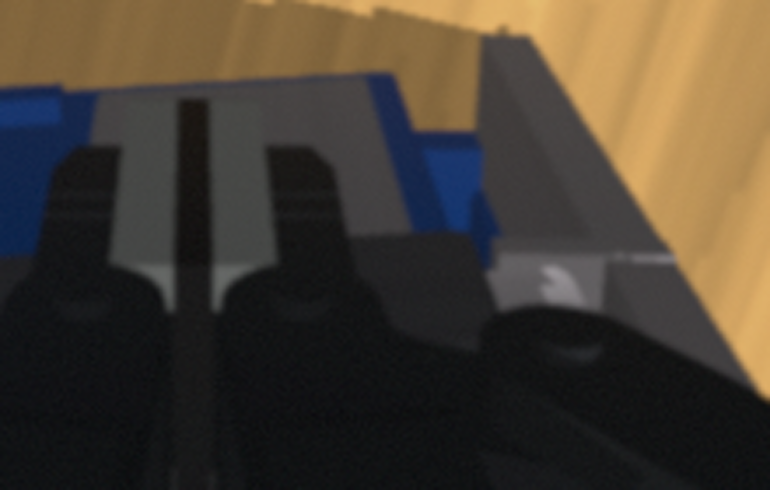

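Each force increase moves the gate a little further (19.07° to about 18.4°), so the bolt is riding up but needs more than the stated force. Only the fingers touch, so I'll continue in steps.

Call:
servo_tool([
  [[0.001, -0.003, 0, 0, -1], [0, 0, 0, 0, -1]],
])

```text
time_s: 26.2
eef_pos: [0.595, -0.0722, 0.0994]
eef_rot: [-0.008, 0.615, 0.788, 0.005]
wrist_force: [-2.2, 37.7, 3.1]
opening: 0.0
```

Call:
servo_tool([
  [[0.001, -0.003, 0, 0, -1], [0, 0, 0, 0, -1]],
])

```text
time_s: 26.4
eef_pos: [0.598, -0.0828, 0.1007]
eef_rot: [-0.002, 0.615, 0.789, 0.001]
wrist_force: [-4.5, 18.8, -6.6]
opening: 0.001
```

It jumped 10 mm and the force dropped, so it looks like the bolt snapped over. I'll press lightly once more, back off and look.

Call:
servo_tool([
  [[0, -0.001, 0, 0, -1], [0, 0, 0, 0, -1], [-0.001, 0.006, 0, 0, -1], [-0.003, 0.012, 0, 0, -1], [-0.005, 0.02, 0, 0, -1], [-0.005, 0.02, 0.04, 0, -1], [0, 0, 0.05, 0, -1], [0, 0, 0.04, 0, -1]],
])

```text
time_s: 27.2
eef_pos: [0.5849, -0.028, 0.2341]
eef_rot: [0.001, 0.615, 0.788, 0.0]
wrist_force: [1.3, -0.8, -0.8]
opening: 0.001
```

Call:
servo_tool([
  [[0.005, -0.03, 0.02, 0, -1], [0.008, -0.03, 0, 0, -1], [0.008, -0.03, 0, 0, -1], [0.008, -0.03, 0, 0, -1], [0, -0.02, 0, 0, -1], [0, 0, 0, 0, -1]],
])

```text
time_s: 27.8
eef_pos: [0.6132, -0.1711, 0.2512]
eef_rot: [0.0, 0.617, 0.787, -0.0]
wrist_force: [0.5, -0.1, 0.2]
opening: -0.001
```

Run:
```python
from bench import *; from h import *
o=get_obs();print(o["eef_pos"],o["wrist_force"])
c=camera("wrist");cv2.imwrite("pics/w18.png",c["img"])
s=camera("side");cv2.imwrite("pics/s18z.png",cv2.resize(s["img"][150:260,245:395],None,fx=5.3,fy=5.3,interpolation=cv2.INTER_CUBIC))
```

```text
[ 0.61322169 -0.17108909  0.25123315] [ 0.4706147  -0.06762327  0.24724408]
```

View pics/w18.png

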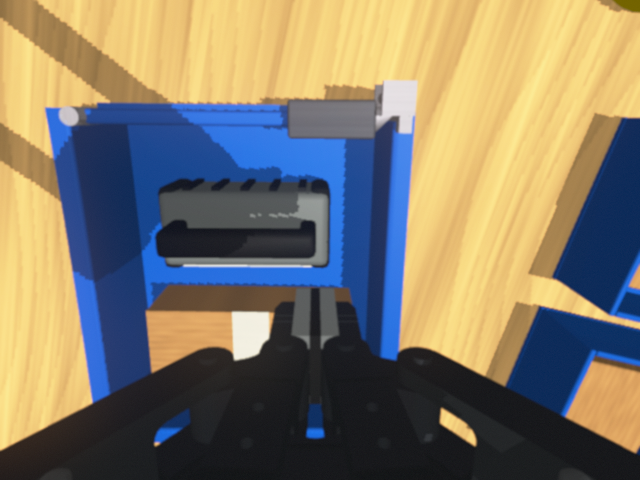

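View pics/s18z.png

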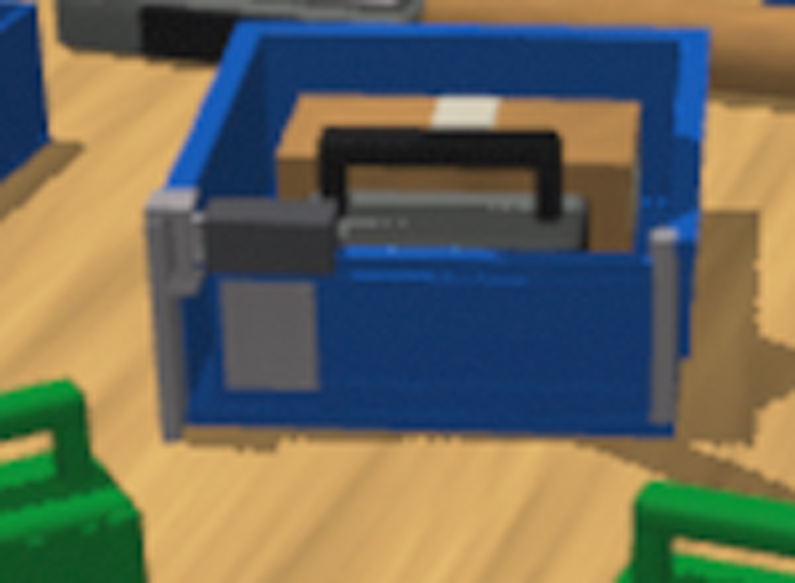

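The gate now lies parallel to the tote front, with its case (332,118) inboard of the pin cap (398,98). I'll measure the angle and confirm that the other objects haven't moved.

Run:
```python
from bench import *; from h import *
c=camera("wrist");P=lambda p,h:atz(c,p,h)
def ang(a,b):d=b-a;return np.degrees(np.arctan2(d[1],d[0]))
print("case",ang(P((290,101),.103),P((374,101),.103)),ang(P((290,139),.103),P((374,137),.103)),"cap",ang(P((384,82),.112),P((415,81),.112)),"light",[r and atz(c,rc(r["centre"]),.098) for r in pinpoint(c,"light_handle")[:1]])
cv2.imwrite("pics/w18z.png",cv2.resize(c["img"][70:150,270:430],None,fx=4.8,fy=4.8,interpolation=cv2.INTER_CUBIC))
t=camera("top")
for k in("carton","dispenser","stock"):
    print(k,[(round(r["conf"],2),np.round(atz(t,rc(r["centre"]),.008 if k=="stock" else 0),3)) for r in pinpoint(t,k)[:1]])
a=cv2.imread("pics/top0.png");d=cv2.absdiff(a,t["img"]).max(2)[140:280,140:290];print("diff carton/disp",(d[40:,:]>60).sum())
```

```text
case 13.93562429356663 15.27228142029723 cap 15.447510351990939 light [array([ 0.56458326, -0.2012246 ,  0.098     ])]
carton [(0.73, array([0.527, 0.45 , 0.   ]))]
dispenser [(0.57, array([0.456, 0.274, 0.   ]))]
stock [(0.78, array([ 0.584, -0.307,  0.008]))]
diff carton/disp 151
```

View pics/w18z.png

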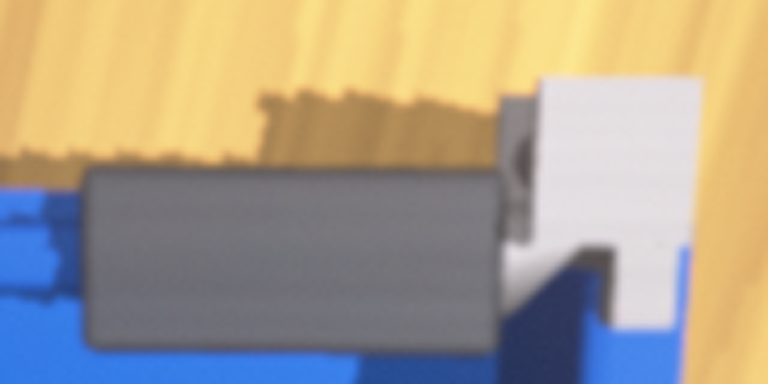

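The close-up shows the bevelled bolt (545,270 in the crop) fully out on the inner side of the pin, with the case parallel to the tote front. I'll hand in.

```bash
python3 -c "
from bench import *
print(hand_in())"
```

```text
the job is handed in; nothing more can be done
None
```

I picked up the black LED work light by its handle and set it down gently in the middle of the tote's free bay. I then pushed the gate shut until its latch snapped in behind the pin. I handed the job in with the clock at about 28 s (limit 54 s).

**Last checks:**
- **Gate:** in the final pictures it is parallel to the tote front (case at 14–15°, pin bracket about 15°). The bolt is fully out on the inner side of the strike pin. The gate stayed there after I backed off, but I did not pull on it to test the latch.
- **Light:** it stands upright at about (0.565, -0.201), clear of the gate and of the carton in the tote.
- **Carton and tape dispenser on the bench, carton in the tote:** the bench pair measured within about 4 mm of where they started. The tote carton was within about 8 mm, close to the measuring scatter, and nothing touched it.
- **Robot:** at hand-in the hand was empty and raised clear of everything.

**What did not go to plan:**
- **First gate pushes:** four did not latch. The first was on the latch case, at about 38 N sideways (about 44 N in all) with a strong upward part. I suspected the finger linkage was touching the pin bracket, but did not confirm it. The second and third, on the case and on the plain gate face, held at about 21 N and 29 N. In the fourth the tips rode up on the case's top edge.
- **Final gate push:** it snapped only after about 38 N on the latch case, well above the 6–12 N stated. The pictures showed only the fingers touching then. The highest wrist force I read was about 44 N, in the first push.

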